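Load, cover and clamp the sample shaker

ROBOT

A 6-joint arm with a two-finger parallel gripper is mounted at the origin on the work surface. World frame = base frame: x ahead of the robot, y to its left, z up, the work surface at z = 0. Lengths are in m, angles in rad, forces in N, time in s.
With the tool pointing down it reaches from about 0.3 to 0.875 m from the base axis. Payload 6.4 kg.
Tool frame: the origin (TCP) lies on the mounting face of the last link; the fingertips stand 166 mm ahead of it and the grasp point (between the pads) lies 147 mm ahead of it; z points along the fingers, y is the line along which they close (so a half turn about z gives the same grasp; the last joint's range is limited). The gripper opens to 88 mm and grips with 3 to 60 N. Pads are 18 mm wide; open, the fingers measure 123 mm over their backs; the gripper's body (75 mm by 187 mm) begins 45 mm behind the grasp point.
Start: joints at [-1.455, 0.181, 1.607, -0, 1.354, -0.206], TCP at [0.182, -0.545, 0.405] pointing down, gripper open.
Joint ranges: [-2.99, 2.99], [-0.89, 2.07], [0.3, 2.58], [-1.14, 4.28], [0, 2.63], [-3.12, 3.12]. Speed limits (rad/s): [2.57, 2.57, 3.01, 3.14, 3.14, 3.14].

INTERFACE

Orientations are given as a unit quaternion [x, y, z, w].
In Python, from workcell import r gives the robot as it stands.
- The arm moves only by the tool servo_tool, never from a script. Its argument "plan" is a list that holds one entry, the list of rows, each a list of 5 numbers: the opening, from 0 (shut) to 1 (fully open), then the shift along the tool's x, y, z normalised to -1 to 1, where 1 is 500 mm, then the turn about the tool's z normalised to -1 to 1, where 1 is 90 degrees. In form: [[[fingers, tx, ty, tz, turn], ...]]. A call has 1 to 5 rows; each row is the pose to reach, as a shift and turn from the pose commanded when the call began, along the tool's axes at that moment; what a row does not reach only later rows make up. A row lasts 1/10 s, in which the tool goes at most 50 mm and 8.59 degrees, less where a joint would pass 70% of its speed; a pose out of reach is approached as far as the arm can. A call with a number of a shift or a turn outside -1 to 1 is refused whole. A call with a gripper value outside its range is refused whole. The fingers move at their own pace and stop on an object; "grip_force" is the grip in N (left out, the last holds). Time passes only in rows, so rows that repeat a pose let the fingers close. It gives the time, the measured TCP pose, the force, the opening and the grip force at its end, in the units of the state.
- r.read_state(): the state, without advancing time (a new reading comes with each control period).
- r.read_camera(name): name is "side" or "top"; returns a dict with "frame" (400x640x3 uint8, red, green, blue), "vertical_fov" (degrees; the focal length in pixels is half the picture's height over the tangent of half this angle, whatever the lens; pixels are square), "cx", "cy" (the principal point, pixels), "rvec" (rotation vector, rad) and "tvec" (3), from world to camera coordinates, as OpenCV has them. Camera axes: x right, y down, z forward; pixel columns grow to the right and rows downward; lengths in m; the calibration is good to about 2 mm. A picture is of the moment at which its call begins. There is no depth.
- r.job_done(): hands the job in; it is judged then, once.
The state is a dict: "time_s": time; "joint_pos": joint angles; "dq": joint speeds; "joint_efforts": joint torques, N m; "tcp_pos": TCP position; "eef_rot": TCP orientation; "contact_force": force on the tool from outside, world axes, zero at the start; "ft_torque": the same for the moment, N m; "opening": finger opening in m; "grip_force": force on a finger pad.
Only numpy, scipy, OpenCV 4.12 (cv2) and the standard library are available. Lean on these libraries where they do the work, as an engineer would, in place of code of your own. Each camera call takes 0.05 s, during which the arm holds its last target. There are 200 camera calls.

TASK

Stand every sample jar on the bench upright in the shaker's tray, one to a pocket, then set the clear-blue cover over them and press it down until it has snapped fully home on all four edges. Last, turn the red clamp knob clockwise until the clutch gives its first click and stop there: a second click means it is overtightened. Leave the other things on the bench alone.

Things in the scene. Friction and masses are not known exactly. Their poses are not given: they have to be found in the camera images.
- shaker: Small white bench shaker, fixed to the bench: housing 170 (x) x 250 (y) x 50 mm high, origin at the centre of its underside, z up. On its deck (z = 50 mm) are the tray, an orange sprung clip (22 mm high) at the middle of each tray side, and the swing clamp's post at x = -35, y = -85 mm.
- tray_centre (a point): Centre of the tray on the deck, (0, 33, 50) mm in the shaker's frame, axes as the shaker's. The grey tray is 96 (x) x 116 (y) mm inside, walls 14 mm above the deck; a rubber cross 12 mm high (bar 22 mm wide along x, rib 4 mm wide along y) makes four pockets. The cover, when home, has its centre here, its axes along the shaker's (either way round) and its underside on the deck.
- pocket0 (a point): Centre of the floor of one of the four tray pockets (3 mm above the deck); each pocket is 46 (x) x 47 (y) mm, for one jar; any jar may go in any pocket.
- pocket1 (a point): Centre of the floor of one of the four tray pockets (3 mm above the deck); each pocket is 46 (x) x 47 (y) mm, for one jar; any jar may go in any pocket.
- pocket2 (a point): Centre of the floor of one of the four tray pockets (3 mm above the deck); each pocket is 46 (x) x 47 (y) mm, for one jar; any jar may go in any pocket.
- pocket3 (a point): Centre of the floor of one of the four tray pockets (3 mm above the deck); each pocket is 46 (x) x 47 (y) mm, for one jar; any jar may go in any pocket.
- jar0_mid (a point): Sample jar, white with a paper band and an orange cap, 30 mm diameter, 46 mm tall, about 60 g; the point is on its axis at half height, z towards the cap. Two to four jars are there; the others are absent (None).
- jar1_mid (a point): Sample jar, white with a paper band and an orange cap, 30 mm diameter, 46 mm tall, about 60 g; the point is on its axis at half height, z towards the cap. Two to four jars are there; the others are absent (None).
- jar2_mid (a point): Sample jar, white with a paper band and an orange cap, 30 mm diameter, 46 mm tall, about 60 g; the point is on its axis at half height, z towards the cap. Two to four jars are there; the others are absent (None).
- jar3_mid (a point): Sample jar, white with a paper band and an orange cap, 30 mm diameter, 46 mm tall, about 60 g; the point is on its axis at half height, z towards the cap. Two to four jars are there; the others are absent (None).
- cover_rib (a point): Gripping point on the rib on top of the clear-blue snap-fit cover (loose, 160 g): a box open underneath, roof 110 (x) x 130 (y) mm, a 6 mm rim bar round the bottom, 120 x 140 mm overall. The flat roof is 67 mm above the underside; the rib, 50 (x) x 14 (y) mm, rises from mid-roof to 101 mm; this point is 92 mm above the underside. Axes as the cover's.
- edge_px (a point): Middle of the cover's +x (cover frame, 57 mm from the centre) rim, at the level of its underside (half-way across the rim bar). Laid on the tray the rim first rests on the clips, about 17 mm above the deck; pressing the roof above this edge (8 mm in from the roof's edge) with some 5 to 15 N pushes it past the clip, and it snaps down to the deck (0 to 1 mm above it).
- edge_nx (a point): Middle of the cover's -x (57 mm) rim, at the level of its underside (half-way across the rim bar). Laid on the tray the rim first rests on the clips, about 17 mm above the deck; pressing the roof above this edge (8 mm in from the roof's edge) with some 5 to 15 N pushes it past the clip, and it snaps down to the deck (0 to 1 mm above it).
- edge_py (a point): Middle of the cover's +y (67 mm) rim, at the level of its underside (half-way across the rim bar). Laid on the tray the rim first rests on the clips, about 17 mm above the deck; pressing the roof above this edge (8 mm in from the roof's edge) with some 5 to 15 N pushes it past the clip, and it snaps down to the deck (0 to 1 mm above it).
- edge_ny (a point): Middle of the cover's -y (67 mm) rim, at the level of its underside (half-way across the rim bar). Laid on the tray the rim first rests on the clips, about 17 mm above the deck; pressing the roof above this edge (8 mm in from the roof's edge) with some 5 to 15 N pushes it past the clip, and it snaps down to the deck (0 to 1 mm above it).
- knob_grip (a point): Centre of the red bar grip of the torque-limiting clamp knob: the bar is 14 mm thick (along this point's x), 36 mm long (along y) and 36 mm tall, on a black disc of 37 mm diameter; the point is 12 mm below the bar's top, 134 mm above the bench, on the upright axis of the knob. Turning it clockwise as seen from above tightens the clamp; it carries the clamp's steel arm round with it.
- clamp (a joint): Angle of the steel clamp arm, rad, growing clockwise from above. It starts between -0.95 and -0.65 (arm beside the cover's place, swung clear) and stops dead at 0, where the arm points along the shaker's +y, over the cover's rim with 2.5 mm to spare. Friction 0.10 N m; stays where it is left. It may kick back up to 0.2 at the click, which is fine.
- clutch (a joint): Slip of the knob against the clamp arm, rad, growing clockwise: about 0 while the arm turns. With the arm stopped at 0, turning on first takes 0.2 to 0.25 N m, less and less until at 0.2 the pawl passes its ridge and snaps towards the notch at 0.4, pushing the knob on: the first click (slip then 0.25 to 0.45). The second ridge is at 0.6. A white mark on the knob's disc shows the slip against the collar's black mark.
- reagent_mid (a point): Bystander: white reagent jar with a blue lid, 56 mm diameter, 120 mm tall; point at half height.
- calculator_mid (a point): Bystander: black desk calculator, 120 x 75 x 14 mm; point at its centre.
- tip_box_mid (a point): Bystander: blue pipette-tip box, 90 x 120 x 57 mm; point 22 mm above its underside.
Mind the look-alikes: they are no part of the job. What is shaped like the part that bears jar1_mid but black is not meant. Leave any green look-alike of the part that bears jar3_mid alone.

How it is judged:
On the way, in this order (a step that is already met when the one before it is completed fails the run):
1. every jar stands upright in a tray pocket, released (z of jar0_mid in the frame of shaker between 0.073 and 0.079 m and x of jar0_mid in the frame of shaker between -0.045 and 0.045 m and y of jar0_mid in the frame of shaker between -0.022 and 0.088 m and angle between each of jar0_mid, jar1_mid, jar2_mid, jar3_mid's own z axis and vertical below 0.12 rad and z of jar1_mid in the frame of shaker between 0.073 and 0.079 m and x of jar1_mid in the frame of shaker between -0.045 and 0.045 m and y of jar1_mid in the frame of shaker between -0.022 and 0.088 m and z of jar2_mid in the frame of shaker between 0.073 and 0.079 m and x of jar2_mid in the frame of shaker between -0.045 and 0.045 m and y of jar2_mid in the frame of shaker between -0.022 and 0.088 m and z of jar3_mid in the frame of shaker between 0.073 and 0.079 m and x of jar3_mid in the frame of shaker between -0.045 and 0.045 m and y of jar3_mid in the frame of shaker between -0.022 and 0.088 m and contact force between each of jar0, jar1, jar2, jar3 and the fingers below 0.1 N), for 0.2 s.
2. the cover is snapped home on all four edges (z of each of edge_px, edge_nx, edge_py, edge_ny in the frame of shaker below 0.0535 m and horizontal distance between cover_rib and tray_centre below 0.006 m), for 0.2 s.
3. the clamp arm has been brought over the rim to its stop and the clutch has clicked once (value of joint clamp above -0.22 rad and value of joint clutch between 0.22 and 0.55 rad), for 0.2 s.
At the end, for the whole second after the job is handed in: Every jar stands on a pocket floor (within 3 mm, tilt under 0.12 rad); all four cover edges are within 3.5 mm of the deck, its centre within 6 mm of the tray's; the clamp arm is within 0.22 rad of its stop, and the clutch slip 0.22 to 0.55 rad (one click) (all of step 2 and all of step 3 and z of jar0_mid in the frame of shaker between 0.073 and 0.079 m and x of jar0_mid in the frame of shaker between -0.045 and 0.045 m and y of jar0_mid in the frame of shaker between -0.022 and 0.088 m and angle between each of jar0_mid, jar1_mid, jar2_mid, jar3_mid's own z axis and vertical below 0.12 rad and z of jar1_mid in the frame of shaker between 0.073 and 0.079 m and x of jar1_mid in the frame of shaker between -0.045 and 0.045 m and y of jar1_mid in the frame of shaker between -0.022 and 0.088 m and z of jar2_mid in the frame of shaker between 0.073 and 0.079 m and x of jar2_mid in the frame of shaker between -0.045 and 0.045 m and y of jar2_mid in the frame of shaker between -0.022 and 0.088 m and z of jar3_mid in the frame of shaker between 0.073 and 0.079 m and x of jar3_mid in the frame of shaker between -0.045 and 0.045 m and y of jar3_mid in the frame of shaker between -0.022 and 0.088 m and linear speed of cover below 0.02 m/s); the robot touches nothing.
It fails at once if the clutch is turned to a second click (value of joint clutch above 0.58 rad).
It fails at once if the reagent is pushed away (distance of reagent_mid from where it was at the start of the episode above 0.03 m).
It fails at once if the calculator is pushed away (distance of calculator_mid from where it was at the start of the episode above 0.03 m).
It fails at once if the tip box is pushed away (distance of tip_box_mid from where it was at the start of the episode above 0.03 m).
Of jar0, jar1, jar2, jar3 only 2 to 4 are there at a start; the rules pass over those that are not, and their reading is None.
At some moment in a run one of cover may be knocked a few centimetres aside while the robot is not near it.
It also fails if it takes over 210 s, if anything falls off the work surface, if the arm or the gripper's body presses on something with over 40 N, if the wrist force passes 120 N, or if a joint passes its speed limit or range.

## Working session

There is one attempt and no reset: what is moved stays moved. The work goes in short steps, Python scripts to look and compute and a tool call to move; the robot and the scene stay as the last step left them, time stands still between calls to the robot, and variables do not carry over. Pictures are saved under pics/ and viewed, at most 14 in all, crops included, and the job is handed in when it is done.

Besides the shell and the picture viewer there is one more tool, called after "Emit:" by a JSON object that holds its "method" and its "body", one argument or row to a line. servo_tool: Moves the arm, as the interface text tells. Scaled input: -1 to 1 covers 500 mm each way for a shift and 90 degrees each way for a turn. Its arguments: {"type":"object","properties":{"plan":{"type":"array"},"grip_force":{"type":"number"}},"required":["plan"]}

```bash
mkdir -p pics; cat > h.py <<'E'
import numpy as np, cv2, json
from scipy.spatial.transform import Rotation as R
from workcell import r
def cam(n,save=None):
    c=r.read_camera(n); f=c["frame"]
    if save: cv2.imwrite("pics/"+save,f[:,:,::-1])
    return c
def K(c):
    f=200/np.tan(np.radians(c["vertical_fov"]/2)); return np.array([[f,0,c["cx"]],[0,f,c["cy"]],[0,0,1.]])
def proj(c,P): return cv2.projectPoints(np.atleast_2d(np.array(P,float)),np.array(c["rvec"],float),np.array(c["tvec"],float),K(c),None)[0][:,0]
def ray(c,px,z):
    Rm=cv2.Rodrigues(np.array(c["rvec"],float))[0]; o=-Rm.T@np.array(c["tvec"],float).ravel()
    out=[]
    for u,v in np.atleast_2d(px):
        d=Rm.T@np.linalg.inv(K(c))@[u,v,1]; out.append(o+d*(z-o[2])/d[2])
    return np.array(out)
def crop(c,u0,v0,u1,v1,k,name): cv2.imwrite("pics/"+name,cv2.resize(c["frame"][v0:v1,u0:u1,::-1],None,fx=k,fy=k,interpolation=cv2.INTER_CUBIC))
E
python3 - <<'E'
from h import *
import pickle
t=cam("top","top0.png"); s=cam("side","side0.png"); pickle.dump((t,s),open("c0.pkl","wb"))
for c in(t,s):
    Rm=cv2.Rodrigues(np.array(c["rvec"],float))[0]; print(c["vertical_fov"],c["cx"],c["cy"],-Rm.T@np.array(c["tvec"]).ravel(),Rm[2])
st=r.read_state();print({k:np.round(v,3) for k,v in st.items()}, R.from_quat(st["eef_rot"]).as_matrix().round(3))
E
```

```text
44.50321320463931 321.9096177751062 196.27180269103087 [3.89919140e-01 8.83332010e-04 1.35578345e+00] [ 0.11607621  0.01500397 -0.99312698]
53.124216038349225 320.6428945957116 192.9566993859817 [ 0.12853644 -1.04956659  0.74493892] [ 0.31769346  0.8200392  -0.47603211]
{'time_s': np.float64(0.1), 'joint_pos': array([-1.455,  0.181,  1.608, -0.   ,  1.354, -0.206]), 'dq': array([-0.   , -0.002, -0.001,  0.003, -0.001, -0.   ]), 'joint_efforts': array([ 0.0000e+00, -4.3482e+01, -3.4270e+01,  7.0000e-02,  3.4000e-02,
       -0.0000e+00]), 'tcp_pos': array([ 0.182, -0.545,  0.404]), 'eef_rot': array([ 0.987,  0.16 ,  0.   , -0.001]), 'contact_force': array([ 0.104, -0.673, -0.748]), 'ft_torque': array([ 0.003, -0.006, -0.028]), 'grip_force': np.float64(0.0), 'opening': np.float64(0.088)} [[ 0.949  0.316 -0.   ]
 [ 0.316 -0.949  0.002]
 [ 0.    -0.002 -1.   ]]
```

View pics/top0.png

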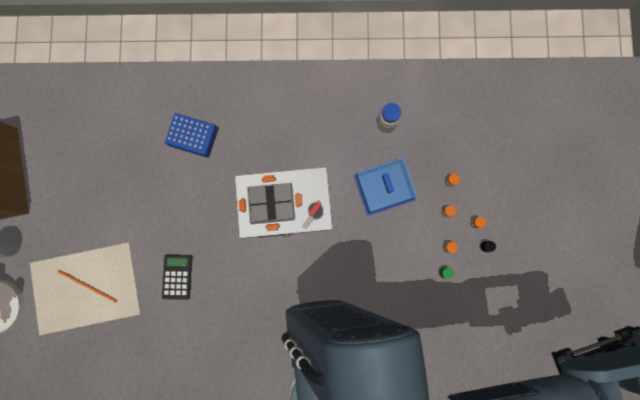

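View pics/side0.png

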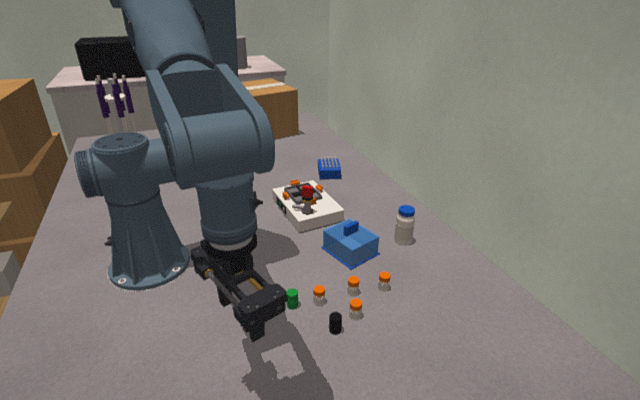

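The top view shows four orange-capped jars, all standing, at about (454,180), (450,211), (480,222) and (452,247). The look-alikes are green (447,272) and black (488,246). The cover is at (386,186), the shaker at (283,203), and the knob at (315,211). I'll enlarge two areas to get closer positions.

```bash
python3 - <<'E'
from h import *
import pickle
t,s=pickle.load(open("c0.pkl","rb"))
crop(t,225,150,425,250,4,"c1.png")
hsv=cv2.cvtColor(t["frame"],cv2.COLOR_RGB2HSV)
m=cv2.inRange(hsv,(5,150,120),(20,255,255)); n,l,st,ce=cv2.connectedComponentsWithStats(m)
for i in range(1,n):
    if st[i,4]>25: print(st[i],ce[i].round(1),ray(t,ce[i],0.046)[0].round(4))
E
```

```text
[263 175  12   6  55] [268.4 178.1] [0.5935 0.1659 0.046 ]
[448 174  11  11  95] [453.2 178.8] [ 0.5887 -0.3337  0.046 ]
[296 194   5  12  46] [298.1 199.3] [0.535 0.085 0.046]
[239 199   6  13  61] [241.9 204.7] [0.521  0.2369 0.046 ]
[445 206  11  10  93] [449.8 210.5] [ 0.5031 -0.3217  0.046 ]
[475 217  11  10  93] [479.7 221.6] [ 0.473  -0.4002  0.046 ]
[266 224  13   6  56] [271.9 226.7] [0.4616 0.155  0.046 ]
[446 242  11  11  99] [451.2 247. ] [ 0.4058 -0.3221  0.046 ]
[ 58 271  58  31 138] [ 86.5 285.4] [0.3073 0.648  0.046 ]
```

View pics/c1.png

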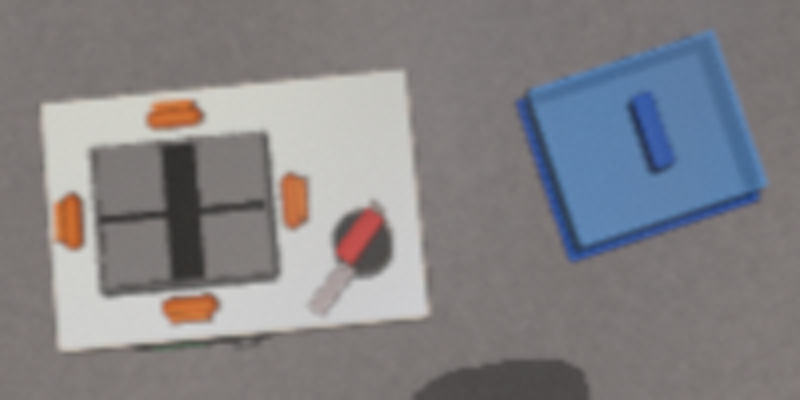

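```bash
cat >> h.py <<'E'
from scipy.optimize import least_squares
def fit(c,pts,px,x0):
    pts=np.array(pts,float)
    def w(p):
        a=p[2]; M=np.array([[np.cos(a),-np.sin(a),0],[np.sin(a),np.cos(a),0],[0,0,1]]); return pts@M.T+[p[0],p[1],0]
    f=lambda p:(proj(c,w(p))-px).ravel()
    s=least_squares(f,x0); return s.x,s.fun.reshape(-1,2)
E
python3 - <<'E'
from h import *
import pickle
t,s=pickle.load(open("c0.pkl","rb"))
C=lambda a:(np.array(a,float)-1.5)/4+[225,150]
x,e=fit(t,[[.085,.125,.05],[.085,-.125,.05],[-.085,-.125,.05],[-.085,.125,.05]],C([(42,103),(404,70),(429,316),(60,351)]),[.53,.13,0])
print("shaker corners",x.round(4),e.round(1).tolist())
x2,e=fit(t,[[.048,.091,.064],[.048,-.025,.064],[-.048,-.025,.064],[-.048,.091,.064]],C([(93,148),(268,134),(278,280),(103,294)]),[.53,.13,0])
print("shaker tray",x2.round(4),e.round(1).tolist())
k=ray(t,C([(361,236)]),.146)[0]
a=x[2];M=np.array([[np.cos(a),-np.sin(a)],[np.sin(a),np.cos(a)]])
print("knob",k, "pred",x[:2]+M@[-.035,-.085])
b=ray(t,C([(376,212),(346,262)]),.146); d=b[1]-b[0]; print("knob bar angle from shaker y, deg",np.degrees(np.arctan2(d[1],d[0])-a)-90)
xc,e=fit(t,[[.055,.065,.067],[.055,-.065,.067],[-.055,-.065,.067],[-.055,.065,.067],[0,0,.101]],C([(530,93),(714,32),(765,187),(580,250),(651,131)]),[.53,-.13,.2])
print("cover",xc.round(4),e.round(1).tolist())
for n,p in [("p++",(.025,.0675)),("p+-",(.025,-.0015)),("p-+",(-.025,.0675)),("p--",(-.025,-.0015)),("tray",(0,.033))]: print(n,x[:2]+M@p)
# jars cross-check in side
J=[[.5887,-.3337,.046],[.5031,-.3217,.046],[.473,-.4002,.046],[.4058,-.3221,.046]]
print(proj(s,J).round(1).tolist())
hsv=cv2.cvtColor(s["frame"],cv2.COLOR_RGB2HSV)
m=cv2.inRange(hsv,(5,150,120),(20,255,255)); n,l,st,ce=cv2.connectedComponentsWithStats(m)
for i in range(1,n):
    if st[i,4]>40 and ce[i][1]>250: print(st[i],ce[i].round(1))
E
```

```text
shaker corners [0.5279 0.1253 0.0899] [[-0.6, -0.2], [0.7, -0.6], [0.4, 0.4], [-0.5, 0.4]]
shaker tray [0.5259 0.1231 0.0763] [[0.3, 0.4], [-0.2, 0.4], [-0.1, -0.4], [0.0, -0.4]]
knob [0.50049148 0.0367351  0.146     ] pred [0.50062981 0.03745471]
knob bar angle from shaker y, deg 53.851622576133735
cover [ 0.5711 -0.1509  0.3093] [[-0.6, -0.3], [-0.4, 0.1], [0.4, 0.2], [0.0, -0.4], [0.5, 0.3]]
p++ [0.54668861 0.19472784]
p+- [0.55288668 0.12600678]
p-+ [0.49689074 0.19023648]
p-- [0.50308882 0.12151542]
tray [0.52488871 0.15812163]
[[384.0, 275.2], [352.9, 279.9], [355.4, 302.9], [318.3, 288.9]]
[379 272  11   7  64] [384.3 275. ]
[348 276  11   8  73] [353.2 279.6]
[314 285  11   9  78] [318.8 288.9]
[350 298  12  10  90] [355.6 302.6]
```

```bash
cat >> h.py <<'E'
def plan(wps):
    st=r.read_state(); p=np.array(st["tcp_pos"]); m=R.from_quat(st["eef_rot"]).as_matrix(); yaw=np.degrees(np.arctan2(m[1,0],m[0,0]))
    print("at",p.round(4),"yaw",round(yaw,2),"t",st["time_s"],"open",round(float(st["opening"]),4),"F",np.round(st["contact_force"],1))
    for *q,y in wps:
        q=np.array(q,float); y=yaw if y is None else y
        n=max(1,int(np.ceil(max(np.linalg.norm(q-p)/.23,abs(y-yaw)/42))))
        for i in range(n):
            k=1/(n-i); d=(q-p)*k; dy=(y-yaw)*k; a=np.radians(yaw)
            t=[d@[np.cos(a),np.sin(a),0],d@[np.sin(a),-np.cos(a),0],-d[2]]
            print("  ",np.round(np.array(t)/.5,3).tolist(),round(-dy/90,3),"rows",int(np.ceil(max(np.linalg.norm(d)/.05,abs(dy)/8.59))))
            p=p+d; yaw+=dy
E
python3 -c "
from h import *
plan([(.5887,-.3337,.30,94.75),(.5887,-.3337,.186,94.75)])"
```

```text
at [ 0.1818 -0.5453  0.4039] yaw 18.43 t 0.1 open 0.088 F [ 0.1 -0.7 -0.7]
   [0.302, -0.048, 0.069] -0.283 rows 4
   [0.293, 0.086, 0.069] -0.283 rows 4
   [0.228, 0.204, 0.069] -0.283 rows 4
   [0.0, 0.0, 0.228] -0.0 rows 3
```

Emit:
{"method": "servo_tool", "body": {
  "plan": [
    [[0.6,0.302,-0.048,0.069,-0.283],[0.6,0.302,-0.048,0.069,-0.283],[0.6,0.302,-0.048,0.069,-0.283],[0.6,0.302,-0.048,0.069,-0.283],[0.6,0.302,-0.048,0.069,-0.283]]
  ],
  "grip_force": 20
}}

```text
time_s: 0.6
tcp_pos: [0.3186, -0.474, 0.3694]
eef_rot: [0.927, 0.375, -0.0, -0.001]
contact_force: [-0.6, -0.8, -0.3]
opening: 0.0534
grip_force: 0.0
```

Emit:
{"method": "servo_tool", "body": {
  "plan": [
    [[0.6,0.293,0.086,0.069,-0.283],[0.6,0.293,0.086,0.069,-0.283],[0.6,0.293,0.086,0.069,-0.283],[0.6,0.293,0.086,0.069,-0.283],[0.6,0.293,0.086,0.069,-0.283]]
  ]
}}

```text
time_s: 1.1
tcp_pos: [0.4528, -0.4047, 0.3354]
eef_rot: [0.823, 0.569, -0.0, -0.0]
contact_force: [-0.6, 0.5, -0.3]
opening: 0.0528
grip_force: 0.0
```

Emit:
{"method": "servo_tool", "body": {
  "plan": [
    [[0.6,0.228,0.204,0.069,-0.283],[0.6,0.228,0.204,0.069,-0.283],[0.6,0.228,0.204,0.069,-0.283],[0.6,0.228,0.204,0.069,-0.283],[0.6,0.228,0.204,0.069,-0.283]]
  ]
}}

```text
time_s: 1.6
tcp_pos: [0.588, -0.3347, 0.3011]
eef_rot: [0.678, 0.735, -0.0, -0.0]
contact_force: [-0.6, 0.8, 0.4]
opening: 0.0529
grip_force: 0.0
```

```bash
python3 -c "
from h import *
plan([(.5887,-.3337,.186,94.75)])"
```

```text
at [ 0.588  -0.3347  0.3011] yaw 94.68 t 1.6 open 0.0529 F [-0.6  0.8  0.4]
   [0.002, 0.002, 0.23] -0.001 rows 3
```

Emit:
{"method": "servo_tool", "body": {
  "plan": [
    [[0.6,0.002,0.002,0.23,0],[0.6,0.002,0.002,0.23,0],[0.6,0.002,0.002,0.23,0],[0.6,0.002,0.002,0.23,0]]
  ]
}}

```text
time_s: 2.0
tcp_pos: [0.587, -0.3337, 0.1841]
eef_rot: [0.678, 0.735, -0.0, -0.003]
contact_force: [0.0, -0.1, 0.4]
opening: 0.0531
grip_force: 0.0
```

Emit:
{"method": "servo_tool", "body": {
  "plan": [
    [[0.2,0,0,0,0],[0.2,0,0,0,0],[0.2,0,0,0,0],[0.2,0,0,0,0]]
  ]
}}

```text
time_s: 2.4
tcp_pos: [0.5903, -0.3333, 0.189]
eef_rot: [0.677, 0.736, -0.0, 0.002]
contact_force: [-1.7, -0.8, 7.1]
opening: 0.0293
grip_force: 20.0
```

Emit:
{"method": "servo_tool", "body": {
  "plan": [
    [[0.2,0,0,-0.37,0],[0.2,0,0,-0.37,0],[0.2,0,0,-0.37,0],[0.2,0,0,-0.37,0],[0.2,0,0,-0.37,0]]
  ]
}}

```text
time_s: 2.9
tcp_pos: [0.5908, -0.3332, 0.3798]
eef_rot: [0.676, 0.737, 0.0, 0.007]
contact_force: [1.8, -0.2, -0.9]
opening: 0.0292
grip_force: 20.0
```

```bash
python3 -c "
from h import *
plan([(.5501,.1938,.37,94.75),(.5501,.1938,.24,94.75),(.5501,.1938,.37,94.75),(.5031,-.3217,.37,94.75),(.5031,-.3217,.186,94.75)])"
```

```text
at [ 0.5908 -0.3332  0.3798] yaw 94.88 t 2.9 open 0.0292 F [ 1.8 -0.2 -0.9]
   [0.352, 0.003, 0.007] 0.0 rows 4
   [0.352, 0.003, 0.007] 0.0 rows 4
   [0.352, 0.002, 0.007] 0.0 rows 4
   [0.0, 0.0, 0.26] -0.0 rows 3
   [0.0, 0.0, -0.26] -0.0 rows 3
   [-0.34, -0.06, -0.0] -0.0 rows 4
   [-0.34, -0.06, -0.0] -0.0 rows 4
   [-0.34, -0.06, -0.0] -0.0 rows 4
   [0.0, 0.0, 0.368] -0.0 rows 4
```

Emit:
{"method": "servo_tool", "body": {
  "plan": [
    [[0.2,0.352,0.003,0.007,0],[0.2,0.352,0.003,0.007,0],[0.2,0.352,0.003,0.007,0],[0.2,0.352,0.003,0.007,0]]
  ]
}}

```text
time_s: 3.3
tcp_pos: [0.5751, -0.1532, 0.3665]
eef_rot: [0.676, 0.737, 0.0, -0.001]
contact_force: [-0.3, 0.5, -1.0]
opening: 0.0295
grip_force: 20.0
```

Emit:
{"method": "servo_tool", "body": {
  "plan": [
    [[0.2,0.352,0.003,0.007,0],[0.2,0.352,0.003,0.007,0],[0.2,0.352,0.003,0.007,0],[0.2,0.352,0.003,0.007,0]]
  ]
}}

```text
time_s: 3.7
tcp_pos: [0.5614, 0.0222, 0.3633]
eef_rot: [0.676, 0.737, -0.0, -0.001]
contact_force: [-0.4, -1.4, -0.8]
opening: 0.0291
grip_force: 20.0
```

Emit:
{"method": "servo_tool", "body": {
  "plan": [
    [[0.2,0.352,0.003,0.007,0],[0.2,0.352,0.003,0.007,0],[0.2,0.352,0.003,0.007,0],[0.2,0.352,0.003,0.007,0]]
  ]
}}

```text
time_s: 4.1
tcp_pos: [0.5479, 0.1975, 0.3598]
eef_rot: [0.676, 0.737, -0.0, -0.001]
contact_force: [-0.3, -0.6, -0.2]
opening: 0.0295
grip_force: 20.0
```

Emit:
{"method": "servo_tool", "body": {
  "plan": [
    [[0.2,0,0,0.1,0],[0.2,0,0,0.1,0],[0.2,0,0,0.1,0],[0.2,0,0,0.1,0]]
  ]
}}

```text
time_s: 4.5
tcp_pos: [0.55, 0.1935, 0.3122]
eef_rot: [0.677, 0.736, 0.001, 0.001]
contact_force: [0.2, 0.5, 1.3]
opening: 0.0292
grip_force: 20.0
```

```bash
python3 -c "
from h import *
plan([(.5501,.1938,.24,94.75)])
c=cam('side');crop(c,220,120,420,270,4,'s1.png')"
```

```text
at [0.55   0.1935 0.3122] yaw 94.8 t 4.5 open 0.0292 F [0.2 0.5 1.3]
   [0.001, 0.0, 0.144] 0.001 rows 2
```

View pics/s1.png

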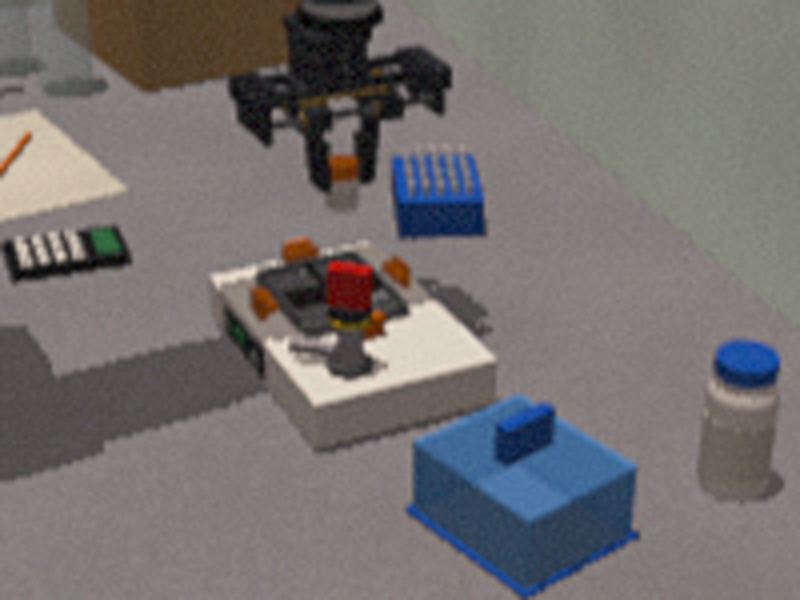

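The jar hangs upright in the fingers at crop (343,180), above the far tray pocket. I'll lower it in.

Emit:
{"method": "servo_tool", "body": {
  "plan": [
    [[0.2,0.001,0,0.08,0],[0.2,0.001,0,0.12,0],[0.2,0.001,0,0.14,0],[0.2,0.001,0,0.142,0],[0.2,0.001,0,0.142,0]]
  ]
}}

```text
time_s: 5.05
tcp_pos: [0.5501, 0.1942, 0.2412]
eef_rot: [0.677, 0.736, 0.001, 0.001]
contact_force: [0.2, -0.2, -0.9]
opening: 0.0295
grip_force: 20.0
```

Emit:
{"method": "servo_tool", "body": {
  "plan": [
    [[0.2,0,0,0.003,0],[0.2,0,0,0.003,0],[0.2,0,0,0.003,0]]
  ]
}}

```text
time_s: 5.35
tcp_pos: [0.5502, 0.1944, 0.2403]
eef_rot: [0.677, 0.736, 0.001, 0.001]
contact_force: [-1.5, -1.0, 5.7]
opening: 0.0296
grip_force: 20.0
```

Emit:
{"method": "servo_tool", "body": {
  "plan": [
    [[0.45,0,0,0,0],[0.45,0,0,0,0],[0.45,0,0,0,0]]
  ]
}}

```text
time_s: 5.65
tcp_pos: [0.5493, 0.1945, 0.2385]
eef_rot: [0.677, 0.736, 0.0, 0.0]
contact_force: [0.3, -0.2, -0.7]
opening: 0.0398
grip_force: 0.0
```

Emit:
{"method": "servo_tool", "body": {
  "plan": [
    [[0.45,0,0,-0.1,0],[0.45,0,0,-0.26,0],[0.6,0,0,-0.26,0],[0.6,0,0,-0.26,0]]
  ]
}}

```text
time_s: 6.05
tcp_pos: [0.5508, 0.1948, 0.3742]
eef_rot: [0.676, 0.736, 0.004, 0.003]
contact_force: [1.3, 0.1, 0.3]
opening: 0.0522
grip_force: 0.0
```

Emit:
{"method": "servo_tool", "body": {
  "plan": [
    [[0.6,-0.34,-0.06,0,0],[0.6,-0.34,-0.06,0,0],[0.6,-0.34,-0.06,0,0],[0.6,-0.34,-0.06,0,0]]
  ]
}}

```text
time_s: 6.45
tcp_pos: [0.5329, 0.0195, 0.3671]
eef_rot: [0.677, 0.736, -0.001, -0.0]
contact_force: [0.2, 0.8, 0.7]
opening: 0.0526
grip_force: 0.0
```

Emit:
{"method": "servo_tool", "body": {
  "plan": [
    [[0.6,-0.34,-0.06,0,0],[0.6,-0.34,-0.06,0,0],[0.6,-0.34,-0.06,0,0],[0.6,-0.34,-0.06,0,0]]
  ]
}}

```text
time_s: 6.85
tcp_pos: [0.5173, -0.1529, 0.3672]
eef_rot: [0.678, 0.735, -0.001, -0.0]
contact_force: [0.1, 0.1, 0.3]
opening: 0.0527
grip_force: 0.0
```

Emit:
{"method": "servo_tool", "body": {
  "plan": [
    [[0.6,-0.34,-0.06,0,0],[0.6,-0.34,-0.06,0,0],[0.6,-0.34,-0.06,0,0],[0.6,-0.34,-0.06,0,0],[0.6,-0.34,-0.06,0,0]]
  ]
}}

```text
time_s: 7.35
tcp_pos: [0.5016, -0.3244, 0.3667]
eef_rot: [0.678, 0.735, -0.0, -0.001]
contact_force: [0.9, -0.2, -0.1]
opening: 0.0531
grip_force: 0.0
```

```bash
python3 -c "
from h import *
plan([(.5031,-.3217,.187,94.75),(.5031,-.3217,.37,94.75),(.4923,.189,.37,94.75)])"
```

```text
at [ 0.5016 -0.3244  0.3667] yaw 94.61 t 7.35 open 0.0531 F [ 0.9 -0.2 -0.1]
   [0.005, 0.003, 0.359] -0.002 rows 4
   [0.0, 0.0, -0.366] -0.0 rows 4
   [0.34, 0.021, -0.0] -0.0 rows 4
   [0.34, 0.021, -0.0] -0.0 rows 4
   [0.34, 0.021, -0.0] -0.0 rows 4
```

Emit:
{"method": "servo_tool", "body": {
  "plan": [
    [[0.6,0.005,0.003,0.1,0],[0.6,0.005,0.003,0.2,0],[0.6,0.005,0.003,0.3,0],[0.6,0.005,0.003,0.358,0],[0.6,0.005,0.003,0.358,0]]
  ]
}}

```text
time_s: 7.85
tcp_pos: [0.5019, -0.3153, 0.1835]
eef_rot: [0.676, 0.737, 0.0, -0.006]
contact_force: [-0.1, -0.4, 0.3]
opening: 0.0531
grip_force: 0.0
```

Emit:
{"method": "servo_tool", "body": {
  "plan": [
    [[0.2,0,0,0,0],[0.2,0,0,0,0],[0.2,0,0,0,0],[0.2,0,0,0,0]]
  ]
}}

```text
time_s: 8.25
tcp_pos: [0.5049, -0.3193, 0.1916]
eef_rot: [0.677, 0.736, 0.0, 0.002]
contact_force: [0.0, 1.8, 6.0]
opening: 0.0294
grip_force: 20.0
```

Emit:
{"method": "servo_tool", "body": {
  "plan": [
    [[0.2,0,0,-0.1,0],[0.2,0,0,-0.2,0],[0.2,0,0,-0.3,0],[0.2,0,0,-0.366,0],[0.2,0,0,-0.366,0]]
  ]
}}

```text
time_s: 8.75
tcp_pos: [0.5051, -0.3197, 0.3798]
eef_rot: [0.677, 0.736, -0.0, 0.006]
contact_force: [0.5, -0.8, -0.5]
opening: 0.0294
grip_force: 20.0
```

Emit:
{"method": "servo_tool", "body": {
  "plan": [
    [[0.2,0.34,0.021,0,0],[0.2,0.34,0.021,0,0],[0.2,0.34,0.021,0,0],[0.2,0.34,0.021,0,0]]
  ]
}}

```text
time_s: 9.15
tcp_pos: [0.4991, -0.1447, 0.3714]
eef_rot: [0.676, 0.737, 0.0, -0.001]
contact_force: [0.4, -1.1, -0.9]
opening: 0.0295
grip_force: 20.0
```

Emit:
{"method": "servo_tool", "body": {
  "plan": [
    [[0.2,0.34,0.021,0,0],[0.2,0.34,0.021,0,0],[0.2,0.34,0.021,0,0],[0.2,0.34,0.021,0,0]]
  ]
}}

```text
time_s: 9.55
tcp_pos: [0.495, 0.0254, 0.3716]
eef_rot: [0.676, 0.737, 0.0, -0.001]
contact_force: [0.4, 0.1, 0.1]
opening: 0.0293
grip_force: 20.0
```

Emit:
{"method": "servo_tool", "body": {
  "plan": [
    [[0.2,0.34,0.021,0,0],[0.2,0.34,0.021,0,0],[0.2,0.34,0.021,0,0],[0.2,0.34,0.021,0,0],[0.2,0.34,0.021,0,0]]
  ]
}}

```text
time_s: 10.05
tcp_pos: [0.4913, 0.1947, 0.3715]
eef_rot: [0.675, 0.738, -0.0, -0.0]
contact_force: [0.2, 0.7, -1.0]
opening: 0.0296
grip_force: 20.0
```

```bash
python3 -c "
from h import *
plan([(.4923,.189,.24,94.75)])"
```

```text
at [0.4913 0.1947 0.3715] yaw 95.09 t 10.05 open 0.0296 F [ 0.2  0.7 -1. ]
   [-0.011, 0.001, 0.263] 0.004 rows 3
```

Emit:
{"method": "servo_tool", "body": {
  "plan": [
    [[0.2,-0.004,0.001,0.08,0],[0.2,-0.004,0.001,0.16,0],[0.2,-0.004,0.001,0.23,0],[0.2,-0.004,0.001,0.246,0],[0.2,-0.004,0.001,0.246,0]]
  ]
}}

```text
time_s: 10.55
tcp_pos: [0.4936, 0.1889, 0.2489]
eef_rot: [0.677, 0.736, 0.0, 0.0]
contact_force: [0.7, -0.7, 1.7]
opening: 0.0296
grip_force: 19.5
```

Emit:
{"method": "servo_tool", "body": {
  "plan": [
    [[0.2,0,0,0.006,0],[0.2,0,0,0.006,0],[0.2,0,0,0.006,0]]
  ]
}}

```text
time_s: 10.85
tcp_pos: [0.4938, 0.1892, 0.2481]
eef_rot: [0.677, 0.736, 0.001, 0.001]
contact_force: [-2.0, -1.0, 12.7]
opening: 0.0298
grip_force: 20.1
```

```bash
python3 -c "
from h import *
c=cam('side');crop(c,260,150,360,225,8,'s2.png')"
```

```text
(no output)
```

View pics/s2.png

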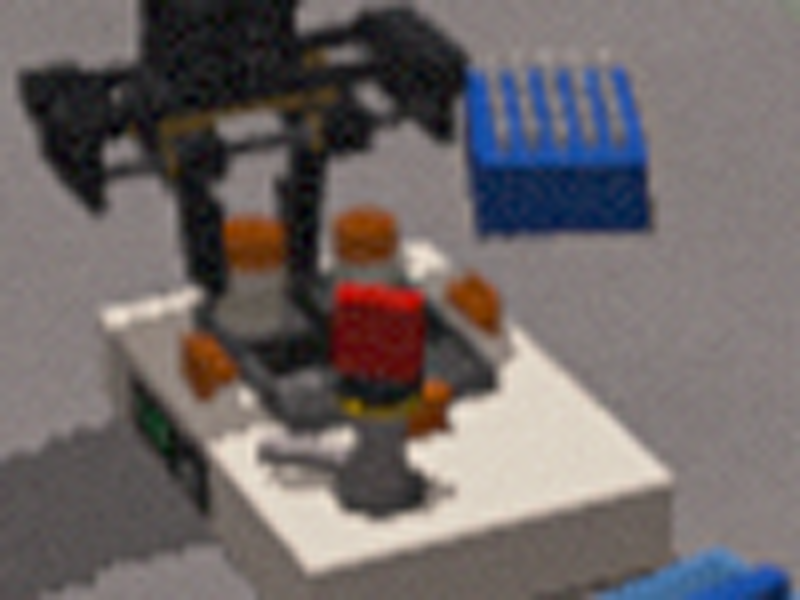

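The second jar, crop (255,240), stands at about the same height as the first one, (365,235), and looks upright. I'll release it and move on to the third.

Emit:
{"method": "servo_tool", "body": {
  "plan": [
    [[0.42,0,0,0,0],[0.42,0,0,0,0],[0.42,0,0,0,0]]
  ]
}}

```text
time_s: 11.2
tcp_pos: [0.4929, 0.1897, 0.246]
eef_rot: [0.677, 0.736, -0.0, -0.0]
contact_force: [0.2, 0.2, 0.8]
opening: 0.037
grip_force: 0.3
```

Emit:
{"method": "servo_tool", "body": {
  "plan": [
    [[0.42,0,0,-0.08,0],[0.42,0,0,-0.16,0],[0.6,0,0,-0.26,0],[0.6,0,0,-0.26,0],[0.6,0,0,-0.26,0]]
  ]
}}

```text
time_s: 11.7
tcp_pos: [0.493, 0.1901, 0.3771]
eef_rot: [0.677, 0.736, 0.001, 0.001]
contact_force: [-0.0, 0.0, -1.3]
opening: 0.0529
grip_force: 0.0
```

```bash
python3 -c "
from h import *
plan([(.473,-.4002,.30,94.75),(.473,-.4002,.186,94.75)])
c=cam('side')
hsv=cv2.cvtColor(c['frame'],cv2.COLOR_RGB2HSV)
m=cv2.inRange(hsv,(5,150,120),(20,255,255)); n,l,st,ce=cv2.connectedComponentsWithStats(m)
for i in range(1,n):
    if st[i,4]>20 and ce[i][0]>250 and ce[i][1]>160: print(st[i],ce[i].round(1))
print(proj(c,[(.5501,.1938,.099),(.4936,.189,.099)]))
"
```

```text
at [0.493  0.1901 0.3771] yaw 94.84 t 11.7 open 0.0529 F [-0.   0.  -1.3]
   [-0.391, -0.047, 0.051] 0.0 rows 4
   [-0.391, -0.046, 0.051] 0.0 rows 4
   [-0.391, -0.046, 0.051] 0.0 rows 4
   [0.0, 0.0, 0.228] -0.0 rows 3
[314 285  11   9  77] [318.9 288.7]
[350 298  12  10  88] [355.6 302.5]
[[305.40367405 177.41453694]
 [290.98486091 180.36697594]]
```

Emit:
{"method": "servo_tool", "body": {
  "plan": [
    [[0.6,-0.391,-0.046,0.02,0],[0.6,-0.391,-0.046,0.02,0],[0.6,-0.391,-0.046,0.02,0],[0.6,-0.391,-0.046,0.02,0]]
  ]
}}

```text
time_s: 12.15
tcp_pos: [0.4853, -0.0081, 0.3637]
eef_rot: [0.676, 0.737, -0.001, -0.002]
contact_force: [0.6, -0.4, -0.2]
opening: 0.0525
grip_force: 0.0
```

Emit:
{"method": "servo_tool", "body": {
  "plan": [
    [[0.6,-0.391,-0.046,0.05,0],[0.6,-0.391,-0.046,0.05,0],[0.6,-0.391,-0.046,0.05,0],[0.6,-0.391,-0.046,0.05,0]]
  ]
}}

```text
time_s: 12.55
tcp_pos: [0.4788, -0.2049, 0.3385]
eef_rot: [0.677, 0.736, -0.0, -0.002]
contact_force: [0.4, 0.7, 0.4]
opening: 0.0528
grip_force: 0.0
```

Emit:
{"method": "servo_tool", "body": {
  "plan": [
    [[0.6,-0.391,-0.046,0.08,0],[0.6,-0.391,-0.046,0.08,0],[0.6,-0.391,-0.046,0.08,0],[0.6,-0.391,-0.046,0.08,0],[0.6,-0.391,-0.046,0.08,0]]
  ]
}}

```text
time_s: 13.05
tcp_pos: [0.4714, -0.4044, 0.2964]
eef_rot: [0.678, 0.735, -0.0, -0.003]
contact_force: [-0.6, 0.2, 0.6]
opening: 0.0527
grip_force: 0.0
```

```bash
python3 -c "
from h import *
plan([(.473,-.4002,.187,94.75)])
c=cam('top');crop(c,225,150,325,250,5,'t2.png')
cv2.imwrite('pics/t2full.png',c['frame'][:,:,::-1])
hsv=cv2.cvtColor(c['frame'],cv2.COLOR_RGB2HSV)
m=cv2.inRange(hsv,(5,150,90),(20,255,255)); n,l,st,ce=cv2.connectedComponentsWithStats(m)
for i in range(1,n):
    if st[i,4]>25: print(st[i],ce[i].round(1),ray(c,ce[i],.099)[0].round(4))
"
```

```text
at [ 0.4714 -0.4044  0.2964] yaw 94.55 t 13.05 open 0.0527 F [-0.6  0.2  0.6]
   [0.008, 0.004, 0.219] -0.002 rows 3
[263 175  12   7  56] [268.3 178.1] [0.5851 0.1594 0.099 ]
[250 187  12  23 189] [255.8 197.7] [0.534  0.1913 0.099 ]
[296 194   5  12  46] [298.1 199.3] [0.5291 0.0816 0.099 ]
[239 199   6  13  62] [241.8 204.8] [0.5157 0.2274 0.099 ]
[474 217  11  10  78] [478.4 221. ] [ 0.4712 -0.3807  0.099 ]
[266 224  13   6  57] [272.  226.6] [0.4588 0.1486 0.099 ]
[446 242  11  11  97] [451.1 247. ] [ 0.4052 -0.309   0.099 ]
[ 58 271  58  31 136] [ 86.2 285.2] [0.3109 0.6225 0.099 ]
```

View pics/t2.png

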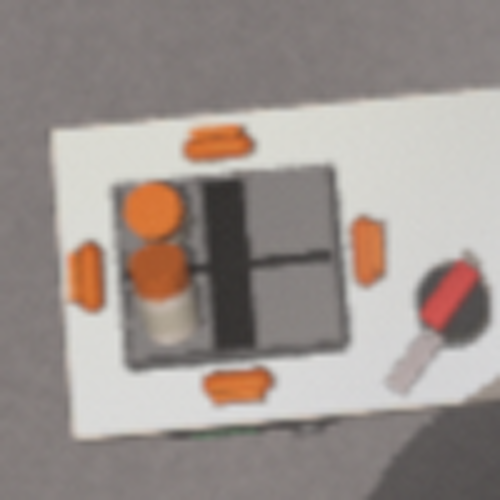

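The top crop shows jar one standing well at (153,210). The second jar has toppled: its base is near (170,335) and its cap leans over the rib at (160,270). I'm already above jar three, so I'll fetch that one first, letting it settle more and opening wider on release, then set the leaning jar upright.

Emit:
{"method": "servo_tool", "body": {
  "plan": [
    [[0.6,0.006,0.004,0.1,0],[0.6,0.006,0.004,0.18,0],[0.6,0.006,0.004,0.219,0],[0.6,0.006,0.004,0.219,0],[0.6,0.006,0.004,0.219,0]]
  ]
}}

```text
time_s: 13.6
tcp_pos: [0.4756, -0.3956, 0.1914]
eef_rot: [0.676, 0.737, 0.0, -0.001]
contact_force: [0.6, -0.1, 0.2]
opening: 0.0529
grip_force: 0.0
```

Emit:
{"method": "servo_tool", "body": {
  "plan": [
    [[0.6,0,0,0,0],[0.6,0,0,0,0],[0.6,0,0,0,0]]
  ]
}}

```text
time_s: 13.9
tcp_pos: [0.4759, -0.3972, 0.1932]
eef_rot: [0.677, 0.736, -0.0, 0.001]
contact_force: [1.3, 0.6, -0.4]
opening: 0.0527
grip_force: 0.0
```

Emit:
{"method": "servo_tool", "body": {
  "plan": [
    [[0.2,0,0,0,0],[0.2,0,0,0,0],[0.2,0,0,0,0],[0.2,0,0,0,0]]
  ]
}}

```text
time_s: 14.3
tcp_pos: [0.4754, -0.3969, 0.1918]
eef_rot: [0.677, 0.736, -0.0, 0.0]
contact_force: [0.7, -0.2, 1.1]
opening: 0.0295
grip_force: 20.0
```

Emit:
{"method": "servo_tool", "body": {
  "plan": [
    [[0.2,0,0,-0.06,0],[0.2,0,0,-0.16,0],[0.2,0,0,-0.26,0],[0.2,0,0,-0.36,0],[0.2,0,0,-0.36,0]]
  ]
}}

```text
time_s: 14.8
tcp_pos: [0.4769, -0.3984, 0.3807]
eef_rot: [0.676, 0.736, -0.001, 0.007]
contact_force: [0.4, 0.2, -0.1]
opening: 0.0294
grip_force: 20.0
```

```bash
python3 -c "
from h import *
plan([(.5539,.1248,.37,94.75)])
c=cam('side');crop(c,260,150,340,210,8,'s3.png')"
```

```text
at [ 0.4769 -0.3984  0.3807] yaw 94.85 t 14.8 open 0.0294 F [ 0.4  0.2 -0.1]
   [0.343, 0.081, 0.007] 0.0 rows 4
   [0.343, 0.08, 0.007] 0.0 rows 4
   [0.343, 0.08, 0.007] 0.0 rows 4
```

View pics/s3.png

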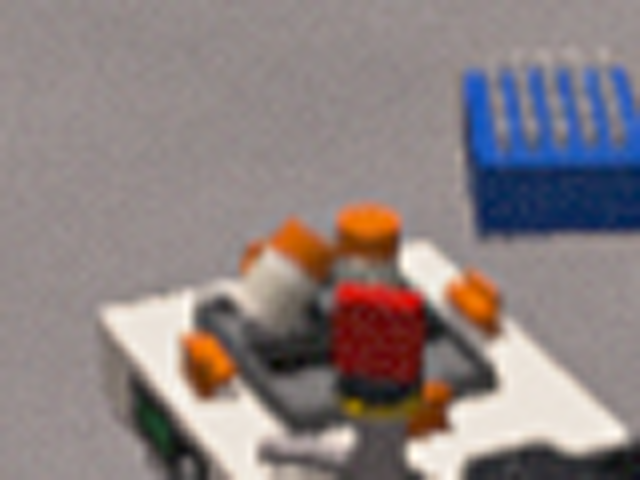

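The side crop confirms it: the jar's base is on the floor and it leans about 35–40° towards +x, with its cap at crop (300,245). I'll place jar three, then lift the leaning jar by its cap with the fingers closing along y.

Emit:
{"method": "servo_tool", "body": {
  "plan": [
    [[0.2,0.343,0.08,0,0],[0.2,0.343,0.08,0,0],[0.2,0.343,0.08,0,0],[0.2,0.343,0.08,0,0]]
  ]
}}

```text
time_s: 15.25
tcp_pos: [0.5003, -0.2189, 0.3692]
eef_rot: [0.676, 0.737, 0.0, -0.002]
contact_force: [-0.7, -0.8, -1.0]
opening: 0.0292
grip_force: 20.0
```

Emit:
{"method": "servo_tool", "body": {
  "plan": [
    [[0.2,0.343,0.08,0,0],[0.2,0.343,0.08,0,0],[0.2,0.343,0.08,0,0],[0.2,0.343,0.08,0,0]]
  ]
}}

```text
time_s: 15.65
tcp_pos: [0.5254, -0.0448, 0.3695]
eef_rot: [0.676, 0.737, -0.0, -0.002]
contact_force: [0.3, -0.2, -1.4]
opening: 0.0292
grip_force: 20.0
```

Emit:
{"method": "servo_tool", "body": {
  "plan": [
    [[0.2,0.343,0.08,0,0],[0.2,0.343,0.08,0,0],[0.2,0.343,0.08,0,0],[0.2,0.343,0.08,0,0],[0.2,0.343,0.08,0,0]]
  ]
}}

```text
time_s: 16.15
tcp_pos: [0.5508, 0.1292, 0.3694]
eef_rot: [0.675, 0.738, -0.001, -0.002]
contact_force: [-0.1, -0.9, -0.9]
opening: 0.0292
grip_force: 20.0
```

Emit:
{"method": "servo_tool", "body": {
  "plan": [
    [[0.2,0,0,0.1,0],[0.2,0,0,0.16,0],[0.2,0,0,0.16,0],[0.2,0,0,0.16,0],[0.2,0,0,0.16,0]]
  ]
}}

```text
time_s: 16.65
tcp_pos: [0.5524, 0.1254, 0.2934]
eef_rot: [0.677, 0.736, 0.001, 0.001]
contact_force: [0.4, 1.2, -1.0]
opening: 0.0295
grip_force: 20.0
```

```bash
python3 -c "
from h import *
plan([(.5539,.1248,.246,94.75)])
import pickle
t,s=pickle.load(open('c0.pkl','rb'))
def P(c): return K(c)@np.c_[cv2.Rodrigues(np.array(c['rvec'],float))[0],np.array(c['tvec'],float).ravel()]
def tri(a,b):
    X=cv2.triangulatePoints(P(t),P(s),np.array(a,float).reshape(2,1),np.array(b,float).reshape(2,1)); X=(X[:3]/X[3]).ravel(); print(X.round(4),(proj(t,X)-a).round(1),(proj(s,X)-b).round(1))
tri((256.9,203.9),(297.4,180.6)); tri((255.5,191.8),(306.0,177.8))
print(proj(t,[[.5501,.1938,.099]]),proj(s,[[.5501,.1938,.095]]))
"
```

```text
at [0.5524 0.1254 0.2934] yaw 94.81 t 16.65 open 0.0295 F [ 0.4  1.2 -1. ]
   [-0.001, 0.003, 0.095] 0.001 rows 1
[0.5181 0.1891 0.0938] [[-0.   0.1]] [[ 0.1 -0. ]]
[0.5504 0.1922 0.098 ] [[ 0.1 -0.3]] [[-0.4  0. ]]
[[254.93779287 191.50399914]] [[305.41642714 178.3966908 ]]
```

Emit:
{"method": "servo_tool", "body": {
  "plan": [
    [[0.2,0,0.003,0.05,0],[0.2,0,0.003,0.08,0],[0.2,0,0.003,0.092,0],[0.2,0,0.003,0.092,0],[0.2,0,0.003,0.092,0]]
  ]
}}

```text
time_s: 17.15
tcp_pos: [0.5534, 0.1261, 0.2465]
eef_rot: [0.677, 0.736, 0.0, 0.0]
contact_force: [-0.3, 0.4, -0.9]
opening: 0.0293
grip_force: 20.0
```

Emit:
{"method": "servo_tool", "body": {
  "plan": [
    [[0.2,0,0,0.003,0],[0.2,0,0,0.004,0],[0.2,0,0,0.004,0]]
  ]
}}

```text
time_s: 17.45
tcp_pos: [0.5534, 0.1261, 0.2447]
eef_rot: [0.677, 0.736, 0.0, 0.001]
contact_force: [-0.3, -0.9, 4.8]
opening: 0.0293
grip_force: 20.0
```

Emit:
{"method": "servo_tool", "body": {
  "plan": [
    [[0.5,0,0,0,0],[0.5,0,0,0,0],[0.5,0,0,0,0],[0.5,0,0,0,0]]
  ]
}}

```text
time_s: 17.85
tcp_pos: [0.5529, 0.1261, 0.2435]
eef_rot: [0.677, 0.736, -0.0, -0.0]
contact_force: [0.3, 0.0, -1.0]
opening: 0.0441
grip_force: 0.0
```

Emit:
{"method": "servo_tool", "body": {
  "plan": [
    [[0.5,0,0,-0.04,0],[0.5,0,0,-0.1,0],[0.5,0,0,-0.18,0],[0.6,0,0,-0.2,0],[0.6,0,0,-0.2,0]]
  ]
}}

```text
time_s: 18.35
tcp_pos: [0.5537, 0.1261, 0.3457]
eef_rot: [0.677, 0.736, 0.001, 0.002]
contact_force: [0.1, -0.5, 0.1]
opening: 0.0531
grip_force: 0.0
```

```bash
python3 -c "
from h import *
plan([(.518,.190,.33,4.75)])
c=cam('side');crop(c,260,150,340,210,8,'s4.png')"
```

```text
at [0.5537 0.1261 0.3457] yaw 94.85 t 18.35 open 0.0531 F [ 0.1 -0.5  0.1]
   [0.044, -0.02, 0.01] 0.334 rows 4
   [0.028, -0.04, 0.01] 0.334 rows 4
   [0.005, -0.049, 0.01] 0.334 rows 4
```

View pics/s4.png

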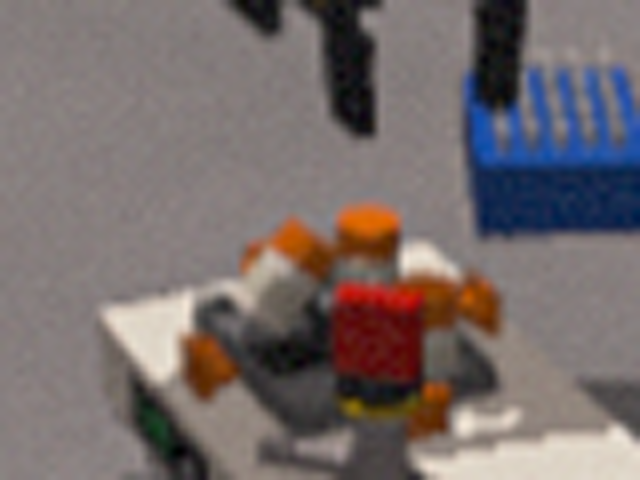

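Jar three stands in its pocket, with its cap at (435,300) just behind the knob. Next I'll turn the gripper to close along y and take the leaning jar at its cap. Then I'll square it upright against the shaker's flat +x face.

Emit:
{"method": "servo_tool", "body": {
  "plan": [
    [[0.6,0.044,-0.02,0.01,0.334],[0.6,0.044,-0.02,0.01,0.334],[0.6,0.044,-0.02,0.01,0.334],[0.6,0.044,-0.02,0.01,0.334]]
  ]
}}

```text
time_s: 18.8
tcp_pos: [0.5403, 0.1472, 0.336]
eef_rot: [0.846, 0.534, -0.002, -0.001]
contact_force: [-0.2, -0.1, 0.4]
opening: 0.0528
grip_force: 0.0
```

Emit:
{"method": "servo_tool", "body": {
  "plan": [
    [[0.6,0.028,-0.04,0.01,0.334],[0.6,0.028,-0.04,0.01,0.334],[0.6,0.028,-0.04,0.01,0.334],[0.6,0.028,-0.04,0.01,0.334]]
  ]
}}

```text
time_s: 19.2
tcp_pos: [0.5282, 0.1684, 0.331]
eef_rot: [0.955, 0.296, -0.002, -0.0]
contact_force: [-0.3, -0.6, -0.5]
opening: 0.053
grip_force: 0.0
```

Emit:
{"method": "servo_tool", "body": {
  "plan": [
    [[0.6,0.001,-0.049,0.01,0.334],[0.6,0.001,-0.049,0.01,0.334],[0.6,0.001,-0.049,0.01,0.334],[0.6,0.001,-0.049,0.01,0.334],[0.6,0.001,-0.049,0.01,0.334]]
  ]
}}

```text
time_s: 19.7
tcp_pos: [0.5147, 0.1887, 0.3263]
eef_rot: [0.999, 0.04, -0.002, 0.0]
contact_force: [-0.4, -1.1, 0.4]
opening: 0.0524
grip_force: 0.0
```

Emit:
{"method": "servo_tool", "body": {
  "plan": [
    [[0.6,0,0,0,0],[0.6,0,0,0,0],[0.6,0,0,0,0]]
  ]
}}

```text
time_s: 20.0
tcp_pos: [0.5154, 0.1887, 0.3283]
eef_rot: [0.999, 0.041, -0.0, 0.0]
contact_force: [-0.6, 0.3, -0.0]
opening: 0.0529
grip_force: 0.0
```

```bash
python3 -c "
from h import *
plan([(.515,.190,.241,4.75)])"
```

```text
at [0.5154 0.1887 0.3283] yaw 4.72 t 20.0 open 0.0529 F [-0.6  0.3 -0. ]
   [-0.001, -0.003, 0.175] -0.0 rows 2
```

Emit:
{"method": "servo_tool", "body": {
  "plan": [
    [[0.6,0,-0.003,0.08,0],[0.6,0,-0.003,0.15,0],[0.6,0,-0.003,0.175,0],[0.6,0,-0.003,0.175,0],[0.6,0,-0.003,0.175,0]]
  ]
}}

```text
time_s: 20.5
tcp_pos: [0.5161, 0.1903, 0.2423]
eef_rot: [0.999, 0.041, 0.001, -0.0]
contact_force: [0.4, 0.8, -0.3]
opening: 0.053
grip_force: 0.0
```

Emit:
{"method": "servo_tool", "body": {
  "plan": [
    [[0.2,0,0,0,0],[0.2,0,0,0,0],[0.2,0,0,0,0],[0.2,0,0,0,0]]
  ],
  "grip_force": 8
}}

```text
time_s: 20.9
tcp_pos: [0.5157, 0.1904, 0.242]
eef_rot: [0.999, 0.041, 0.001, -0.0]
contact_force: [0.2, 0.8, 2.1]
opening: 0.0295
grip_force: 8.0
```

Emit:
{"method": "servo_tool", "body": {
  "plan": [
    [[0.2,0,0,-0.04,0],[0.2,0,0,-0.1,0],[0.2,0,0,-0.17,0],[0.2,0,0,-0.18,0],[0.2,0,0,-0.18,0]]
  ]
}}

```text
time_s: 21.4
tcp_pos: [0.5157, 0.1903, 0.3324]
eef_rot: [0.999, 0.041, 0.001, -0.0]
contact_force: [0.1, 0.1, -0.2]
opening: 0.0294
grip_force: 8.0
```

Emit:
{"method": "servo_tool", "body": {
  "plan": [
    [[0.2,0.08,0.02,0,0],[0.2,0.16,0.04,0,0],[0.2,0.23,0.06,0,0],[0.2,0.263,0.07,0,0],[0.2,0.263,0.07,0,0]]
  ]
}}

```text
time_s: 21.9
tcp_pos: [0.6504, 0.1649, 0.3282]
eef_rot: [0.999, 0.04, -0.001, 0.0]
contact_force: [-0.3, 0.2, -0.2]
opening: 0.0296
grip_force: 8.0
```

```bash
python3 -c "
from h import *
plan([(.649,.165,.195,4.75)])
c=cam('side');crop(c,260,110,400,210,5,'s5.png')"
```

```text
at [0.6504 0.1649 0.3282] yaw 4.57 t 21.9 open 0.0296 F [-0.3  0.2 -0.2]
   [-0.003, -0.0, 0.266] -0.002 rows 3
```

View pics/s5.png

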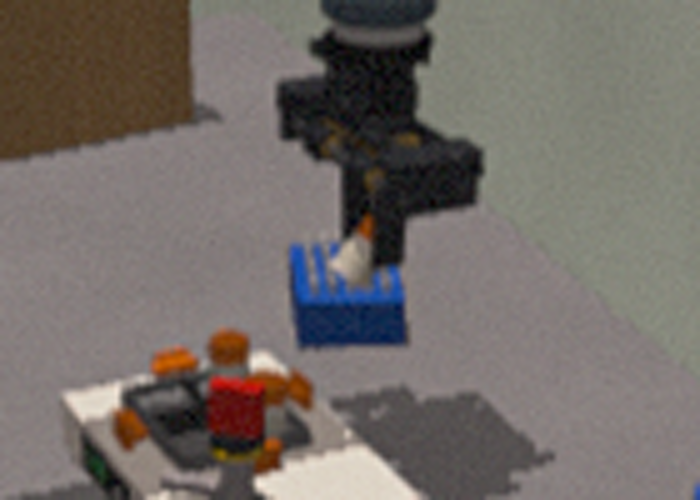

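The jar is held at a tilt, base towards −x at crop (350,262), and the other two stand well. I'll lower it beside the housing and press its foot against the face.

Emit:
{"method": "servo_tool", "body": {
  "plan": [
    [[0.2,0.01,0,0.08,0],[0.2,0.01,0,0.16,0],[0.2,0.01,0,0.24,0],[0.2,0.01,0,0.266,0],[0.2,0.01,0,0.266,0]]
  ]
}}

```text
time_s: 22.45
tcp_pos: [0.6521, 0.1668, 0.1951]
eef_rot: [0.999, 0.041, -0.003, 0.0]
contact_force: [0.2, 0.2, 0.4]
opening: 0.0296
grip_force: 8.0
```

Emit:
{"method": "servo_tool", "body": {
  "plan": [
    [[0.2,-0.01,0,0,0],[0.2,-0.02,0,0,0],[0.2,-0.03,0,0,0],[0.2,-0.04,0,0,0],[0.2,-0.046,0,0,0]]
  ]
}}

```text
time_s: 22.95
tcp_pos: [0.6351, 0.1648, 0.2039]
eef_rot: [0.999, 0.04, 0.008, -0.0]
contact_force: [11.7, 2.0, 4.3]
opening: 0.0298
grip_force: 8.0
```

Emit:
{"method": "servo_tool", "body": {
  "plan": [
    [[0.2,-0.004,0,0,0],[0.2,-0.008,0,0,0],[0.2,-0.012,0,0,0],[0.2,-0.015,0,0,0],[0.2,-0.015,0,0,0]]
  ]
}}

```text
time_s: 23.45
tcp_pos: [0.628, 0.1642, 0.2042]
eef_rot: [0.999, 0.04, 0.008, -0.0]
contact_force: [10.4, 1.1, 4.3]
opening: 0.0299
grip_force: 8.0
```

```bash
python3 -c "
from h import *
plan([(.6232,.1627,.195,4.75)])"
```

```text
at [0.628  0.1642 0.2042] yaw 4.64 t 23.45 open 0.0299 F [10.4  1.1  4.3]
   [-0.01, 0.002, 0.018] -0.001 rows 1
```

Emit:
{"method": "servo_tool", "body": {
  "plan": [
    [[0.2,-0.004,0,0,0],[0.2,-0.008,0,0,0],[0.2,-0.012,0,0,0],[0.2,-0.012,0,0,0],[0.2,-0.012,0,0,0]]
  ]
}}

```text
time_s: 23.95
tcp_pos: [0.6217, 0.1637, 0.2037]
eef_rot: [0.999, 0.041, 0.008, -0.0]
contact_force: [9.7, 1.5, 4.2]
opening: 0.0291
grip_force: 8.0
```

Emit:
{"method": "servo_tool", "body": {
  "plan": [
    [[0.2,0.04,0,0,0],[0.2,0.08,0,0,0],[0.2,0.08,0,-0.08,0],[0.2,0.08,0,-0.18,0],[0.2,0.08,0,-0.22,0]]
  ]
}}

```text
time_s: 24.45
tcp_pos: [0.6592, 0.167, 0.3152]
eef_rot: [0.999, 0.041, 0.005, -0.0]
contact_force: [1.0, 0.2, 0.2]
opening: 0.0287
grip_force: 8.0
```

```bash
python3 -c "
from h import *
plan([(.4935,.1880,.33,4.75)])
c=cam('side');crop(c,260,110,400,210,5,'s6.png')"
```

```text
at [0.6592 0.167  0.3152] yaw 4.67 t 24.45 open 0.0287 F [1.  0.2 0.2]
   [-0.327, -0.069, -0.03] -0.001 rows 4
```

View pics/s6.png

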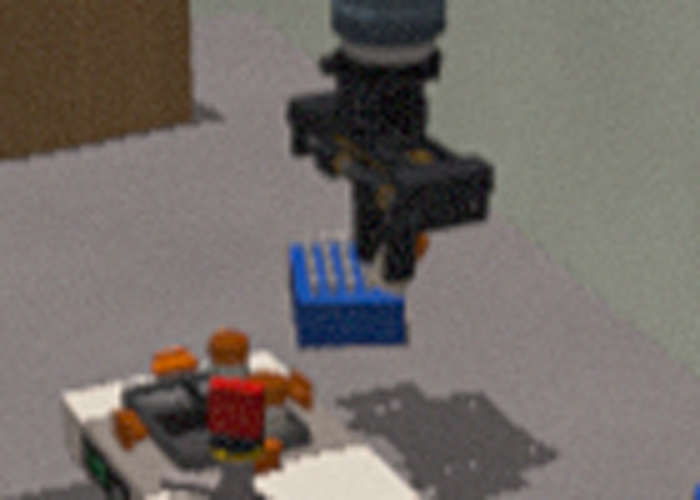

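The jar slid in the jaws rather than squaring up: its cap now sticks out past the +x finger at (422,243). I'll take enlarged crops from both cameras in one picture to get its pose.

```bash
python3 -c "
from h import *
s=cam('side');t=cam('top')
P=[.6592,.167,.16]; ps=proj(s,P)[0].astype(int); pt=proj(t,P)[0].astype(int); print(ps,pt)
f=lambda c,p:cv2.resize(c['frame'][p[1]-25:p[1]+25,p[0]-25:p[0]+25,::-1],None,fx=8,fy=8,interpolation=cv2.INTER_CUBIC)
cv2.imwrite('pics/m7.png',np.hstack([f(s,ps),f(t,pt)]))"
```

```text
[336 160] [262 145]
```

View pics/m7.png

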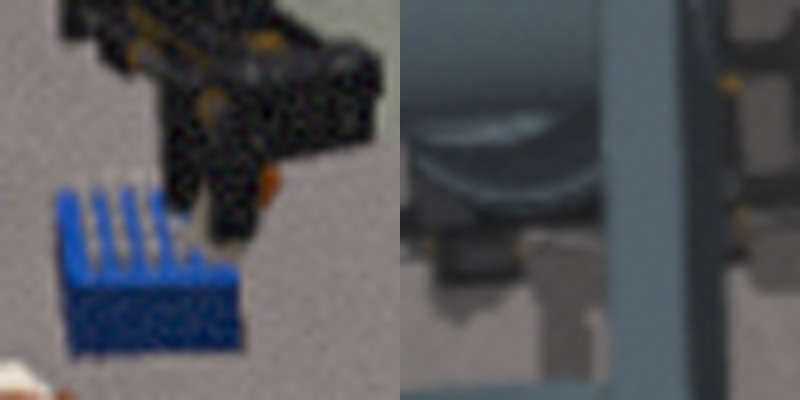

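The side half shows the jar still tilted about 40° in the fingers. White is visible from (200,190) to (235,255), and the cap is at (270,185). I'll press its lower rim on the open bench and drag towards −x, which should bring it upright.

Emit:
{"method": "servo_tool", "body": {
  "plan": [
    [[0.2,0.05,0,0.06,0],[0.2,0.08,0,0.14,0],[0.2,0.08,0,0.22,0],[0.2,0.08,0,0.24,0],[0.2,0.08,0,0.24,0]]
  ]
}}

```text
time_s: 25.1
tcp_pos: [0.6957, 0.1699, 0.1846]
eef_rot: [0.999, 0.041, -0.003, 0.0]
contact_force: [-0.6, -0.1, -0.6]
opening: 0.0297
grip_force: 8.0
```

Emit:
{"method": "servo_tool", "body": {
  "plan": [
    [[0.2,0,0,0.006,0],[0.2,0,0,0.012,0],[0.2,0,0,0.018,0],[0.2,0,0,0.024,0],[0.2,0,0,0.024,0]]
  ]
}}

```text
time_s: 25.6
tcp_pos: [0.6984, 0.1701, 0.1786]
eef_rot: [0.999, 0.041, 0.001, -0.0]
contact_force: [-3.3, -0.2, 6.3]
opening: 0.0298
grip_force: 8.0
```

Emit:
{"method": "servo_tool", "body": {
  "plan": [
    [[0.2,-0.012,0,0,0],[0.2,-0.024,0,0,0],[0.2,-0.036,0,0.002,0],[0.2,-0.048,0,0.002,0],[0.2,-0.06,0,0.002,0]]
  ]
}}

```text
time_s: 26.1
tcp_pos: [0.6673, 0.1675, 0.1754]
eef_rot: [0.999, 0.041, 0.0, -0.0]
contact_force: [1.5, 0.7, 2.5]
opening: 0.0297
grip_force: 8.0
```

Emit:
{"method": "servo_tool", "body": {
  "plan": [
    [[0.2,-0.012,0,0.002,0],[0.2,-0.024,0,0.002,0],[0.2,-0.03,0,0.004,0],[0.2,-0.03,0,0.004,0]]
  ]
}}

```text
time_s: 26.5
tcp_pos: [0.6538, 0.1664, 0.1752]
eef_rot: [0.999, 0.041, 0.003, -0.0]
contact_force: [3.0, 0.9, 8.1]
opening: 0.0298
grip_force: 8.0
```

Emit:
{"method": "servo_tool", "body": {
  "plan": [
    [[0.2,0,0,0.004,0],[0.2,-0.006,0,0.006,0],[0.2,-0.012,0,0.006,0],[0.2,-0.012,0,0.006,0]]
  ]
}}

```text
time_s: 26.9
tcp_pos: [0.6486, 0.1659, 0.173]
eef_rot: [0.999, 0.041, 0.004, -0.0]
contact_force: [6.0, -0.2, 9.6]
opening: 0.0299
grip_force: 8.0
```

```bash
python3 -c "
from h import *
s=cam('side')
P=[.65,.167,.025]; p=proj(s,P)[0].astype(int); print(p)
cv2.imwrite('pics/m8.png',cv2.resize(s['frame'][p[1]-25:p[1]+25,p[0]-25:p[0]+25,::-1],None,fx=10,fy=10,interpolation=cv2.INTER_CUBIC))"
```

```text
[333 193]
```

View pics/m8.png

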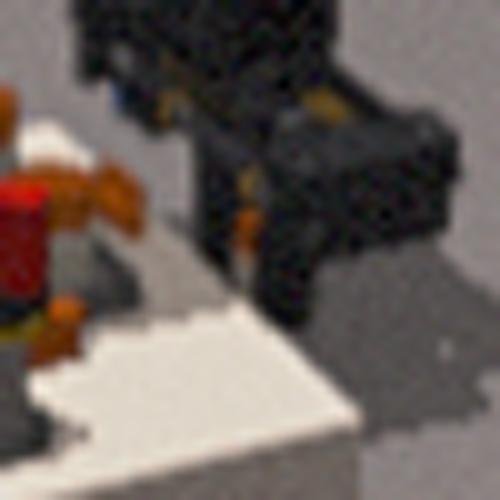

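The orange cap (245,230) now sits directly above the white body (240,270), so the jar is about upright and pressed flat on the bench. I'll release it, rise and check.

Emit:
{"method": "servo_tool", "body": {
  "plan": [
    [[0.2,0.006,0,-0.004,0],[0.6,0.006,0,-0.004,0],[0.6,0.006,0,-0.004,0],[0.6,0.006,0,-0.004,0]]
  ]
}}

```text
time_s: 27.35
tcp_pos: [0.649, 0.1661, 0.1711]
eef_rot: [0.999, 0.041, -0.001, 0.0]
contact_force: [-0.6, 0.6, -0.7]
opening: 0.0514
grip_force: 0.0
```

Emit:
{"method": "servo_tool", "body": {
  "plan": [
    [[0.6,0,0,-0.04,0],[0.6,0,0,-0.12,0],[0.6,0,0,-0.2,0],[0.6,0,0,-0.3,0],[0.6,0,0,-0.3,0]]
  ]
}}

```text
time_s: 27.85
tcp_pos: [0.652, 0.1665, 0.3305]
eef_rot: [0.999, 0.041, 0.006, -0.0]
contact_force: [-0.0, 0.5, 0.6]
opening: 0.0527
grip_force: 0.0
```

```bash
python3 -c "
from h import *
plan([(.6486,.166,.33,4.75)])
s=cam('side');t=cam('top')
for c in (s,t):
    hsv=cv2.cvtColor(c['frame'],cv2.COLOR_RGB2HSV)
    m=cv2.inRange(hsv,(5,140,70),(20,255,255)); n,l,st,ce=cv2.connectedComponentsWithStats(m)
    e=proj(c,[.65,.166,.046])[0]; print('exp',e.round(1))
    for i in range(1,n):
        if st[i,4]>10 and np.linalg.norm(ce[i]-e)<40: print(st[i],ce[i].round(1),ray(c,ce[i],.04)[0].round(4))
"
```

```text
at [0.652  0.1665 0.3305] yaw 4.68 t 27.85 open 0.0527 F [-0.   0.5  0.6]
   [-0.007, 0.0, 0.001] -0.001 rows 1
exp [333.3 189.1]
[302 176   7   7  41] [305.2 179.3] [0.5824 0.2918 0.04  ]
[290 180   9   5  34] [294.2 182. ] [0.5346 0.2845 0.04  ]
[309 185  13   7  56] [316.  187.2] [0.5991 0.2141 0.04  ]
[332 188   8   6  41] [335.1 190.3] [0.6572 0.1652 0.04  ]
[311 198   6   6  25] [313.3 200.5] [0.554  0.1209 0.04  ]
exp [268.5 157.6]
[279 186   9  11  86] [282.8 191. ] [0.5585 0.127  0.04  ]
```

Emit:
{"method": "servo_tool", "body": {
  "plan": [
    [[0.6,0.006,0,0.08,0],[0.6,0.006,0,0.18,0],[0.6,0.006,0,0.25,0],[0.6,0.006,0,0.285,0],[0.6,0.006,0,0.285,0]]
  ]
}}

```text
time_s: 28.45
tcp_pos: [0.6505, 0.1661, 0.1748]
eef_rot: [0.999, 0.041, -0.004, 0.0]
contact_force: [-0.1, 0.7, 0.9]
opening: 0.0531
grip_force: 0.0
```

Emit:
{"method": "servo_tool", "body": {
  "plan": [
    [[0.6,0,0,0,0],[0.6,0,0,0,0],[0.6,0,0,0,0]]
  ]
}}

```text
time_s: 28.75
tcp_pos: [0.6539, 0.1665, 0.1822]
eef_rot: [0.999, 0.041, 0.002, -0.0]
contact_force: [0.8, 0.5, 0.6]
opening: 0.0529
grip_force: 0.0
```

Emit:
{"method": "servo_tool", "body": {
  "plan": [
    [[0.2,0,0,0,0],[0.2,0,0,0,0],[0.2,0,0,0,0],[0.2,0,0,0,0],[0.2,0,0,0,0]]
  ],
  "grip_force": 20
}}

```text
time_s: 29.25
tcp_pos: [0.653, 0.1664, 0.1801]
eef_rot: [0.999, 0.041, 0.0, -0.0]
contact_force: [-1.1, -0.8, 3.9]
opening: 0.0293
grip_force: 20.0
```

Emit:
{"method": "servo_tool", "body": {
  "plan": [
    [[0.2,0,0,-0.04,0],[0.2,0,0,-0.12,0],[0.2,0,0,-0.22,0],[0.2,0,0,-0.3,0],[0.2,0,0,-0.3,0]]
  ]
}}

```text
time_s: 29.75
tcp_pos: [0.6549, 0.1666, 0.3376]
eef_rot: [0.999, 0.041, 0.006, -0.0]
contact_force: [0.6, -1.2, -0.5]
opening: 0.0294
grip_force: 20.0
```

```bash
python3 -c "
from h import *
plan([(.4955,.1880,.33,4.75)])
s=cam('side')
p=proj(s,np.array(r.read_state()['tcp_pos'])-[0,0,.16])[0].astype(int)
cv2.imwrite('pics/m9.png',cv2.resize(s['frame'][p[1]-25:p[1]+25,p[0]-25:p[0]+25,::-1],None,fx=8,fy=8,interpolation=cv2.INTER_CUBIC))
c=s
hsv=cv2.cvtColor(c['frame'],cv2.COLOR_RGB2HSV)
m=cv2.inRange(hsv,(5,140,70),(20,255,255)); n,l,st,ce=cv2.connectedComponentsWithStats(m)
print(p)
for i in range(1,n):
  if st[i,4]>10 and np.linalg.norm(ce[i]-p)<40: print(st[i],ce[i].round(1))
"
```

```text
at [0.6549 0.1666 0.3376] yaw 4.68 t 29.75 open 0.0294 F [ 0.6 -1.2 -0.5]
   [-0.314, -0.069, 0.015] -0.001 rows 4
[335 157]
[333 148   3   6  17] [334.1 150.6]
[302 176   8   7  42] [305.2 179.1]
[309 185  13   7  55] [316.2 187.2]
```

View pics/m9.png

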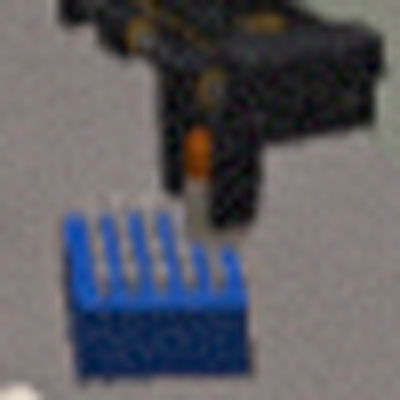

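The jar hangs upright now, with its cap at (198,150) above the body at (210,210). I'll put it in its pocket.

Emit:
{"method": "servo_tool", "body": {
  "plan": [
    [[0.2,-0.08,-0.018,0,0],[0.2,-0.16,-0.036,0,0],[0.2,-0.24,-0.054,0,0],[0.2,-0.322,-0.072,0,0],[0.2,-0.322,-0.072,0,0]]
  ]
}}

```text
time_s: 30.3
tcp_pos: [0.4838, 0.1898, 0.326]
eef_rot: [0.999, 0.042, -0.005, 0.0]
contact_force: [-0.5, 0.4, -0.7]
opening: 0.0293
grip_force: 20.0
```

Emit:
{"method": "servo_tool", "body": {
  "plan": [
    [[0.2,0,0,0.05,0],[0.2,0,0,0.11,0],[0.2,0,0,0.11,0],[0.2,0,0,0.11,0],[0.2,0,0,0.11,0]]
  ]
}}

```text
time_s: 30.8
tcp_pos: [0.4902, 0.1891, 0.2755]
eef_rot: [0.999, 0.041, 0.0, -0.0]
contact_force: [0.2, 0.4, 0.2]
opening: 0.0294
grip_force: 20.0
```

```bash
python3 -c "
from h import *
plan([(.4915,.189,.235,4.75)])"
```

```text
at [0.4902 0.1891 0.2755] yaw 4.66 t 30.8 open 0.0294 F [0.2 0.4 0.2]
   [0.003, 0.0, 0.081] -0.001 rows 1
```

Emit:
{"method": "servo_tool", "body": {
  "plan": [
    [[0.2,0.004,0,0.03,0],[0.2,0.004,0,0.06,0],[0.2,0.004,0,0.078,0],[0.2,0.004,0,0.078,0],[0.2,0.004,0,0.078,0]]
  ]
}}

```text
time_s: 31.3
tcp_pos: [0.4916, 0.1893, 0.2358]
eef_rot: [0.999, 0.041, 0.0, 0.0]
contact_force: [0.2, -0.2, 0.0]
opening: 0.0298
grip_force: 20.0
```

Emit:
{"method": "servo_tool", "body": {
  "plan": [
    [[0.2,0,0,0.004,0],[0.2,0,0,0.007,0],[0.2,0,0,0.007,0],[0.2,0,0,0.007,0]]
  ]
}}

```text
time_s: 31.7
tcp_pos: [0.4918, 0.1894, 0.2331]
eef_rot: [0.999, 0.041, 0.001, -0.0]
contact_force: [-1.1, -0.8, 5.8]
opening: 0.0296
grip_force: 20.0
```

Emit:
{"method": "servo_tool", "body": {
  "plan": [
    [[0.52,0,0,0,0],[0.52,0,0,0,0],[0.52,0,0,0,0],[0.52,0,0,0,0]]
  ]
}}

```text
time_s: 32.1
tcp_pos: [0.4913, 0.1892, 0.232]
eef_rot: [0.999, 0.041, -0.0, 0.0]
contact_force: [-0.1, 0.5, -0.7]
opening: 0.046
grip_force: 0.0
```

Emit:
{"method": "servo_tool", "body": {
  "plan": [
    [[0.52,0,0,-0.04,0],[0.52,0,0,-0.1,0],[0.52,0,0,-0.18,0],[0.55,0,0,-0.26,0],[0.55,0,0,-0.26,0]]
  ]
}}

```text
time_s: 32.6
tcp_pos: [0.4933, 0.1897, 0.3683]
eef_rot: [0.999, 0.041, 0.005, -0.001]
contact_force: [1.2, 0.8, 0.2]
opening: 0.0482
grip_force: 0.0
```

```bash
python3 -c "
from h import *
plan([(.4058,-.3221,.30,124.75)])
s=cam('side');c=s
hsv=cv2.cvtColor(c['frame'],cv2.COLOR_RGB2HSV)
m=cv2.inRange(hsv,(5,140,70),(20,255,255)); n,l,st,ce=cv2.connectedComponentsWithStats(m)
print(proj(s,[(.4933,.1891,.094),(.5501,.1938,.094),(.5535,.126,.094)]).round(1))
for i in range(1,n):
  if st[i,4]>10 and ce[i][0]>260 and ce[i][1]<230: print(st[i],ce[i].round(1))
"
```

```text
at [0.4933 0.1897 0.3683] yaw 4.68 t 32.6 open 0.0482 F [1.2 0.8 0.2]
   [-0.086, 0.335, 0.046] -0.445 rows 5
   [-0.281, 0.201, 0.046] -0.445 rows 5
   [-0.345, -0.027, 0.046] -0.445 rows 5
[[290.9 181.6]
 [305.4 178.6]
 [312.6 186.5]]
[265 112   7   5  11] [268.1 114.5]
[302 176   7   7  40] [305.1 179.1]
[288 179  11   7  54] [292.7 181.9]
[309 184  13   8  59] [316. 187.]
[283 191   7   9  38] [285.6 195. ]
[311 198   6   6  26] [313.3 200.6]
```

Emit:
{"method": "servo_tool", "body": {
  "plan": [
    [[0.6,-0.086,0.335,0.03,-0.445],[0.6,-0.086,0.335,0.03,-0.445],[0.6,-0.086,0.335,0.03,-0.445],[0.6,-0.086,0.335,0.03,-0.445],[0.6,-0.086,0.335,0.03,-0.445]]
  ]
}}

```text
time_s: 33.15
tcp_pos: [0.4609, 0.0159, 0.3451]
eef_rot: [0.928, 0.372, -0.002, -0.001]
contact_force: [0.5, 0.2, -0.1]
opening: 0.0528
grip_force: 0.0
```

Emit:
{"method": "servo_tool", "body": {
  "plan": [
    [[0.6,-0.281,0.201,0.05,-0.445],[0.6,-0.281,0.201,0.05,-0.445],[0.6,-0.281,0.201,0.05,-0.445],[0.6,-0.281,0.201,0.05,-0.445],[0.6,-0.281,0.201,0.05,-0.445]]
  ]
}}

```text
time_s: 33.65
tcp_pos: [0.4283, -0.1539, 0.3201]
eef_rot: [0.757, 0.653, -0.001, -0.001]
contact_force: [0.0, 0.1, 0.1]
opening: 0.0526
grip_force: 0.0
```

Emit:
{"method": "servo_tool", "body": {
  "plan": [
    [[0.6,-0.345,-0.027,0.05,-0.445],[0.6,-0.345,-0.027,0.05,-0.445],[0.6,-0.345,-0.027,0.05,-0.445],[0.6,-0.345,-0.027,0.05,-0.445],[0.6,-0.345,-0.027,0.05,-0.445]]
  ]
}}

```text
time_s: 34.15
tcp_pos: [0.3889, -0.3229, 0.295]
eef_rot: [0.488, 0.873, -0.0, -0.001]
contact_force: [0.0, -0.3, 0.4]
opening: 0.0528
grip_force: 0.0
```

Emit:
{"method": "servo_tool", "body": {
  "plan": [
    [[0.6,0,0,0,0],[0.6,0,0,0,0],[0.6,0,0,0,0]]
  ]
}}

```text
time_s: 34.45
tcp_pos: [0.3908, -0.3184, 0.2966]
eef_rot: [0.49, 0.872, 0.0, -0.001]
contact_force: [-0.0, 0.2, 0.0]
opening: 0.0527
grip_force: 0.0
```

```bash
python3 -c "
from h import *
plan([(.4058,-.3221,.187,124.75)])"
```

```text
at [ 0.3908 -0.3184  0.2966] yaw 121.38 t 34.45 open 0.0527 F [-0.   0.2  0. ]
   [-0.022, 0.022, 0.219] -0.037 rows 3
```

Emit:
{"method": "servo_tool", "body": {
  "plan": [
    [[0.6,-0.022,0.022,0.02,-0.037],[0.6,-0.022,0.022,0.1,-0.037],[0.6,-0.022,0.022,0.18,-0.037],[0.6,-0.022,0.022,0.215,-0.037],[0.6,-0.022,0.022,0.215,-0.037]]
  ]
}}

```text
time_s: 34.95
tcp_pos: [0.4051, -0.3209, 0.187]
eef_rot: [0.463, 0.886, 0.001, -0.003]
contact_force: [0.1, -0.5, -1.1]
opening: 0.0526
grip_force: 0.0
```

Emit:
{"method": "servo_tool", "body": {
  "plan": [
    [[0.6,0,0,0,0],[0.6,0,0,0,0],[0.6,0,0,0,0]]
  ]
}}

```text
time_s: 35.25
tcp_pos: [0.4064, -0.3235, 0.1914]
eef_rot: [0.463, 0.886, -0.001, 0.001]
contact_force: [-0.4, 0.2, -0.6]
opening: 0.053
grip_force: 0.0
```

Emit:
{"method": "servo_tool", "body": {
  "plan": [
    [[0.2,0,0,0,0],[0.2,0,0,0,0],[0.2,0,0,0,0],[0.2,0,0,0,0],[0.2,0,0,0,0]]
  ]
}}

```text
time_s: 35.75
tcp_pos: [0.406, -0.3231, 0.1901]
eef_rot: [0.463, 0.886, -0.0, 0.0]
contact_force: [0.7, 1.0, 4.1]
opening: 0.0293
grip_force: 20.0
```

Emit:
{"method": "servo_tool", "body": {
  "plan": [
    [[0.2,0,0,-0.04,0],[0.2,0,0,-0.12,0],[0.2,0,0,-0.22,0],[0.2,0,0,-0.32,0],[0.2,0,0,-0.37,0]]
  ]
}}

```text
time_s: 36.25
tcp_pos: [0.4063, -0.3235, 0.3792]
eef_rot: [0.463, 0.886, -0.001, 0.003]
contact_force: [0.4, -1.4, -1.7]
opening: 0.0293
grip_force: 20.0
```

```bash
python3 -c "
from h import *
plan([(.4981,.1202,.37,124.75)])"
```

```text
at [ 0.4063 -0.3235  0.3792] yaw 124.82 t 36.25 open 0.0293 F [ 0.4 -1.4 -1.7]
   [0.312, 0.329, 0.009] 0.0 rows 5
   [0.312, 0.329, 0.009] 0.0 rows 5
```

Emit:
{"method": "servo_tool", "body": {
  "plan": [
    [[0.2,0.312,0.329,0.005,0],[0.2,0.312,0.329,0.005,0],[0.2,0.312,0.329,0.005,0],[0.2,0.312,0.329,0.005,0],[0.2,0.312,0.329,0.005,0]]
  ]
}}

```text
time_s: 36.75
tcp_pos: [0.4516, -0.0979, 0.3718]
eef_rot: [0.462, 0.887, 0.0, -0.001]
contact_force: [0.9, -0.2, 0.1]
opening: 0.0295
grip_force: 20.0
```

Emit:
{"method": "servo_tool", "body": {
  "plan": [
    [[0.2,0.312,0.329,0.005,0],[0.2,0.312,0.329,0.005,0],[0.2,0.312,0.329,0.005,0],[0.2,0.312,0.329,0.005,0],[0.2,0.312,0.329,0.005,0]]
  ]
}}

```text
time_s: 37.25
tcp_pos: [0.4976, 0.1242, 0.3693]
eef_rot: [0.462, 0.887, 0.0, -0.0]
contact_force: [0.5, -0.0, -1.4]
opening: 0.0292
grip_force: 20.0
```

Emit:
{"method": "servo_tool", "body": {
  "plan": [
    [[0.2,0,0,0,0],[0.2,0,0,0.05,0],[0.2,0,0,0.1,0],[0.2,0,0,0.1,0],[0.2,0,0,0.1,0]]
  ]
}}

```text
time_s: 37.75
tcp_pos: [0.4977, 0.1202, 0.3196]
eef_rot: [0.464, 0.886, -0.0, -0.001]
contact_force: [0.4, 0.2, -0.2]
opening: 0.0293
grip_force: 20.0
```

```bash
python3 -c "
from h import *
plan([(.4981,.1202,.246,124.75)])"
```

```text
at [0.4977 0.1202 0.3196] yaw 124.76 t 37.75 open 0.0293 F [ 0.4  0.2 -0.2]
   [-0.0, 0.001, 0.147] 0.0 rows 2
```

Emit:
{"method": "servo_tool", "body": {
  "plan": [
    [[0.2,0,0,0.06,0],[0.2,0,0,0.11,0],[0.2,0,0,0.145,0],[0.2,0,0,0.145,0],[0.2,0,0,0.145,0]]
  ]
}}

```text
time_s: 38.25
tcp_pos: [0.4987, 0.1205, 0.2486]
eef_rot: [0.464, 0.886, 0.0, 0.001]
contact_force: [1.0, -1.0, 0.0]
opening: 0.0297
grip_force: 19.4
```

Emit:
{"method": "servo_tool", "body": {
  "plan": [
    [[0.2,0,0,0.004,0],[0.2,0,0,0.009,0],[0.2,0,0,0.009,0],[0.2,0,0,0.009,0]]
  ]
}}

```text
time_s: 38.65
tcp_pos: [0.4998, 0.1202, 0.2466]
eef_rot: [0.463, 0.886, 0.001, 0.003]
contact_force: [-2.7, -3.1, 17.9]
opening: 0.0305
grip_force: 20.2
```

I meet the floor about 3 mm early here, just as with the first try at jar two. I'll lift, shift 3 mm towards the tray middle and probe again, to tell an obstruction from slip in the grip.

Emit:
{"method": "servo_tool", "body": {
  "plan": [
    [[0.2,0,0,-0.02,0],[0.2,-0.003,0.006,-0.02,0],[0.2,-0.003,0.006,-0.02,0],[0.2,-0.003,0.006,-0.01,0],[0.2,-0.003,0.006,-0.01,0]]
  ]
}}

```text
time_s: 39.15
tcp_pos: [0.5013, 0.1214, 0.2472]
eef_rot: [0.463, 0.886, 0.0, 0.0]
contact_force: [1.1, 0.6, 0.3]
opening: 0.03
grip_force: 19.1
```

Emit:
{"method": "servo_tool", "body": {
  "plan": [
    [[0.2,0,0,0.003,0],[0.2,0,0,0.003,0],[0.2,0,0,0.003,0]]
  ]
}}

```text
time_s: 39.45
tcp_pos: [0.5016, 0.1213, 0.2467]
eef_rot: [0.463, 0.886, 0.0, 0.0]
contact_force: [0.4, -0.4, 6.9]
opening: 0.0303
grip_force: 19.4
```

```bash
python3 -c "
from h import *
plan([(.4981,.1202,.246,124.75)])
s=cam('side');t=cam('top')
for c in (s,t):
  print(proj(c,[(.4933,.1891,.094),(.5501,.1938,.094),(.5535,.126,.094),(.5,.12,.094)]).round(1).tolist())
  hsv=cv2.cvtColor(c['frame'],cv2.COLOR_RGB2HSV)
  m=cv2.inRange(hsv,(5,140,70),(20,255,255)); n,l,st,ce=cv2.connectedComponentsWithStats(m)
  for i in range(1,n):
    if st[i,4]>6 and (ce[i][1]<240 if c is t else (ce[i][0]>260 and 150<ce[i][1]<230)): print(st[i],ce[i].round(1))
cv2.imwrite('pics/raw_s.png',s['frame'][:,:,::-1])
"
```

```text
at [0.5016 0.1213 0.2467] yaw 124.82 t 39.45 open 0.0303 F [ 0.4 -0.4  6.9]
   [0.002, -0.007, 0.001] 0.001 rows 1
[[290.9, 181.6], [305.4, 178.6], [312.6, 186.5], [298.7, 189.7]]
[307 176   3   7  14] [307.6 179.1]
[298 184   5   8  29] [299.9 187.5]
[309 185  13   7  55] [316.2 187.2]
[283 192   7   8  33] [285.7 195.1]
[311 198   5   7  26] [313.2 201. ]
[[256.8, 213.5], [255.2, 191.7], [281.2, 190.3], [283.4, 210.8]]
[267 225  10   5  40] [270.8 227.1]
```

The cap's top row (184) is about 1 cm above where a standing jar's cap would be. So the jar is resting on the tray's −x wall and has slid up in the grip, meaning the tray sits slightly further +x than I measured. I'll lift it clear, shift 5 mm towards +x and lower again.

Emit:
{"method": "servo_tool", "body": {
  "plan": [
    [[0.2,0,0,-0.03,0],[0.2,0,0,-0.03,0],[0.2,-0.005,0.009,-0.03,0],[0.2,-0.005,0.009,-0.03,0],[0.2,-0.005,0.009,-0.015,0]]
  ]
}}

```text
time_s: 40.05
tcp_pos: [0.5066, 0.122, 0.2536]
eef_rot: [0.463, 0.886, 0.0, 0.0]
contact_force: [-0.2, -0.1, -0.7]
opening: 0.0303
grip_force: 19.1
```

Emit:
{"method": "servo_tool", "body": {
  "plan": [
    [[0.2,0,0,0.009,0],[0.2,0,0,0.018,0],[0.2,0,0,0.024,0],[0.2,0,0,0.024,0]]
  ]
}}

```text
time_s: 40.45
tcp_pos: [0.506, 0.122, 0.2411]
eef_rot: [0.463, 0.886, -0.0, -0.001]
contact_force: [-1.0, -0.0, -0.5]
opening: 0.03
grip_force: 19.1
```

Confirmed: it passes the old stopping height with no force. I'll lower it to the floor.

Emit:
{"method": "servo_tool", "body": {
  "plan": [
    [[0.2,0,0,0.006,0],[0.2,0,0,0.01,0],[0.2,0,0,0.01,0]]
  ]
}}

```text
time_s: 40.75
tcp_pos: [0.5062, 0.1221, 0.2383]
eef_rot: [0.463, 0.886, -0.0, -0.0]
contact_force: [-8.9, -0.2, 15.3]
opening: 0.0295
grip_force: 20.0
```

Emit:
{"method": "servo_tool", "body": {
  "plan": [
    [[0.2,0,0,0.004,0],[0.2,0,0,0.004,0]]
  ]
}}

```text
time_s: 40.95
tcp_pos: [0.5066, 0.1223, 0.2371]
eef_rot: [0.463, 0.886, 0.0, 0.0]
contact_force: [-9.5, 0.6, 19.5]
opening: 0.0296
grip_force: 20.0
```

```bash
python3 -c "
from h import *
s=cam('side');t=cam('top')
p=proj(s,[.52,.14,.08])[0].astype(int);q=proj(t,[.52,.14,.08])[0].astype(int)
f=lambda c,p:cv2.resize(c['frame'][p[1]-25:p[1]+25,p[0]-25:p[0]+25,::-1],None,fx=8,fy=8,interpolation=cv2.INTER_CUBIC)
cv2.imwrite('pics/m10.png',np.hstack([f(s,p),f(t,q)]));print(p,q)"
```

```text
[302 189] [276 203]
```

View pics/m10.png

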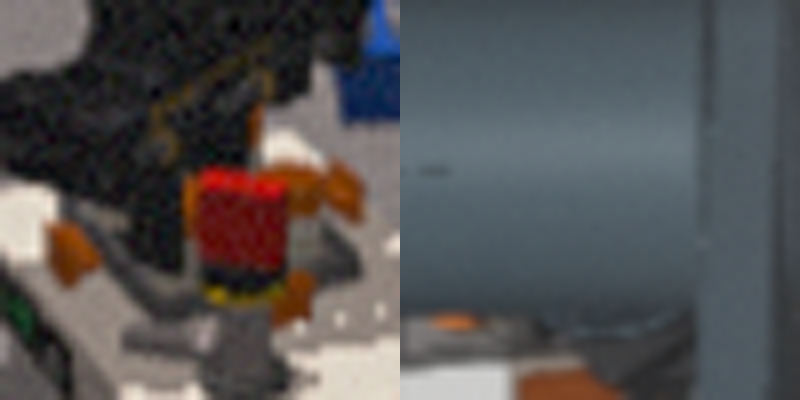

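The knob hides most of the jar here; only its cap edge shows, at (192,205). That was the last picture, so from here I'll use image code. I'll lift the jar clear and check how it sits in the grip.

Emit:
{"method": "servo_tool", "body": {
  "plan": [
    [[0.2,0,0,-0.05,0],[0.2,0,0,-0.12,0],[0.2,0,0,-0.2,0],[0.2,0,0,-0.2,0],[0.2,0,0,-0.2,0]]
  ]
}}

```text
time_s: 41.55
tcp_pos: [0.5066, 0.122, 0.3358]
eef_rot: [0.463, 0.886, 0.001, 0.001]
contact_force: [0.2, 0.9, -1.5]
opening: 0.0297
grip_force: 20.0
```

```bash
cat >> h.py <<'E'
def amap(c,p,w=14,h=16):
    p=np.round(p).astype(int); f=c["frame"][p[1]-h:p[1]+h,p[0]-w:p[0]+w]; hs=cv2.cvtColor(f,cv2.COLOR_RGB2HSV)
    for i,row in enumerate(hs): print(p[1]-h+i,"".join("O" if (4<=a<=22 and s>140 and v>60) else "R" if ((a<4 or a>172) and s>140 and v>60) else "B" if (100<a<130 and s>120 and v>50) else "W" if (v>170 and s<60) else "#" if v<60 else "g" if v<125 else "." for a,s,v in row))
E
python3 -c "
from h import *
plan([(.5,.12,.33,124.75)])
s=cam('side'); T=np.array(r.read_state()['tcp_pos'])
print('grasp px',proj(s,T-[0,0,.147]).round(1),'tip',proj(s,T-[0,0,.166]).round(1)); amap(s,proj(s,T-[0,0,.155])[0])
"
```

```text
at [0.5066 0.122  0.3358] yaw 124.81 t 41.55 open 0.0297 F [ 0.2  0.9 -1.5]
   [0.004, -0.013, 0.012] 0.001 rows 1
grasp px [[299.7 164.7]] tip [[299.8 169.8]]
151 ######################ggggg.
152 #########ggO##########g.....
153 #########gggg#########g.....
154 #########g#gO#########g.....
155 ###########gO#########......
156 ###########g##########......
157 #############gg#######......
158 ############ggg#######......
159 #############ggg######......
160 #############ggOOg####......
161 gg###########OOOOOO###......
162 .gggg########OOOOOO###......
163 .....gg######OOOOOO###......
164 ......g######OOOOOO###......
165 ......g#######OOOO###g......
166 ......g#######OOOO###g......
167 ......g#######OOggg##g......
168 ......g#######ggggggg.......
169 ......g#######gggggg........
170 .......g######ggggg.........
171 .......gg#####ggggg.........
172 ........ggg##gggggg.........
173 .........ggggggggg..........
174 .........ggggggggg..........
175 ..........ggggggg...........
176 .................OOOOO......
177 ................OOOOOOOO....
178 ................OOOOOOOO....
179 ....OOOOO......gOOOOOOOg....
180 ..OOOOOOOOOO...gOOOOOOOg.WWW
181 ..OOOOOOOOOOO...gOOOOOO.WWWW
182 ..gOOOOOOOOOO...gOOOOgg.WWWW
```

The map shows the jar held about 13° off vertical, base towards −x. Closing high on a jar that is slightly off-centre tips it. I'll stand it on open bench to right itself, centre it with a low grip, then regrasp.

Emit:
{"method": "servo_tool", "body": {
  "plan": [
    [[0.2,0.01,-0.08,0,0],[0.2,0.03,-0.17,0,0],[0.2,0.054,-0.26,0,0],[0.2,0.054,-0.295,0,0],[0.2,0.054,-0.295,0,0]]
  ]
}}

```text
time_s: 42.1
tcp_pos: [0.3676, 0.0595, 0.3329]
eef_rot: [0.464, 0.886, -0.001, -0.002]
contact_force: [0.3, -0.2, -0.5]
opening: 0.0295
grip_force: 20.0
```

Emit:
{"method": "servo_tool", "body": {
  "plan": [
    [[0.2,0,0,0.08,0],[0.2,0,0,0.16,0],[0.2,0,0,0.24,0],[0.2,0,0,0.285,0],[0.2,0,0,0.285,0]]
  ]
}}

```text
time_s: 42.6
tcp_pos: [0.3683, 0.0604, 0.1888]
eef_rot: [0.463, 0.886, -0.001, -0.004]
contact_force: [-0.4, -0.4, -0.4]
opening: 0.0296
grip_force: 20.0
```

Emit:
{"method": "servo_tool", "body": {
  "plan": [
    [[0.2,0,0,0.004,0],[0.2,0,0,0.006,0],[0.2,0,0,0.006,0]]
  ]
}}

```text
time_s: 42.9
tcp_pos: [0.3706, 0.0599, 0.1903]
eef_rot: [0.463, 0.886, 0.0, 0.001]
contact_force: [-0.2, 0.9, -0.8]
opening: 0.0295
grip_force: 20.0
```

Next I'll lower in small steps until it touches.

Emit:
{"method": "servo_tool", "body": {
  "plan": [
    [[0.2,0,0,0.006,0],[0.2,0,0,0.006,0],[0.2,0,0,0.006,0]]
  ]
}}

```text
time_s: 43.2
tcp_pos: [0.3699, 0.0599, 0.1865]
eef_rot: [0.463, 0.886, 0.0, 0.0]
contact_force: [-0.3, 0.5, -0.6]
opening: 0.0298
grip_force: 20.0
```

Emit:
{"method": "servo_tool", "body": {
  "plan": [
    [[0.2,0,0,0.006,0],[0.2,0,0,0.006,0],[0.2,0,0,0.006,0]]
  ]
}}

```text
time_s: 43.5
tcp_pos: [0.37, 0.06, 0.1837]
eef_rot: [0.463, 0.886, 0.0, 0.0]
contact_force: [-3.3, 1.2, 8.7]
opening: 0.0293
grip_force: 20.0
```

Emit:
{"method": "servo_tool", "body": {
  "plan": [
    [[0.2,0,0,0.006,0],[0.2,0,0,0.006,0],[0.2,0,0,0.006,0]]
  ]
}}

```text
time_s: 43.8
tcp_pos: [0.3699, 0.0599, 0.1811]
eef_rot: [0.463, 0.886, -0.0, -0.0]
contact_force: [-6.5, 0.5, 19.4]
opening: 0.0292
grip_force: 20.0
```

Emit:
{"method": "servo_tool", "body": {
  "plan": [
    [[0.2,0,0,-0.01,0],[0.55,0,0,-0.01,0],[0.55,0,0,-0.01,0],[0.55,0,0,0.004,0],[0.55,0,0,0.004,0]]
  ]
}}

```text
time_s: 44.3
tcp_pos: [0.3693, 0.06, 0.1773]
eef_rot: [0.463, 0.886, -0.0, -0.001]
contact_force: [-0.6, -0.1, 0.2]
opening: 0.0488
grip_force: 0.0
```

Emit:
{"method": "servo_tool", "body": {
  "plan": [
    [[0.2,0,0,0,0],[0.2,0,0,0,0],[0.2,0,0,0,0],[0.2,0,0,0,0],[0.2,0,0,0,0]]
  ],
  "grip_force": 4
}}

```text
time_s: 44.8
tcp_pos: [0.3697, 0.0599, 0.1782]
eef_rot: [0.463, 0.886, 0.0, -0.0]
contact_force: [-0.6, 0.0, -0.6]
opening: 0.0296
grip_force: 4.0
```

Emit:
{"method": "servo_tool", "body": {
  "plan": [
    [[0.45,0,0,0,0],[0.45,0,0,0,0],[0.45,0,0,-0.008,0],[0.45,0,0,-0.016,0],[0.45,0,0,-0.016,0]]
  ]
}}

```text
time_s: 45.3
tcp_pos: [0.3701, 0.0599, 0.1869]
eef_rot: [0.463, 0.886, 0.0, 0.001]
contact_force: [0.3, 0.1, -0.3]
opening: 0.0397
grip_force: 0.0
```

Emit:
{"method": "servo_tool", "body": {
  "plan": [
    [[0.2,0,0,0,0],[0.2,0,0,0,0],[0.2,0,0,0,0],[0.2,0,0,0,0],[0.2,0,0,0,0]]
  ],
  "grip_force": 20
}}

```text
time_s: 45.8
tcp_pos: [0.3699, 0.0599, 0.1863]
eef_rot: [0.463, 0.886, 0.0, 0.0]
contact_force: [-0.6, 0.6, 4.6]
opening: 0.0292
grip_force: 20.0
```

```bash
python3 -c "
from h import *
plan([(.5031,.1205,.33,124.75)])
s=cam('side'); T=np.array(r.read_state()['tcp_pos'])
print('grasp px',proj(s,T-[0,0,.147]).round(1),'tip',proj(s,T-[0,0,.166]).round(1)); amap(s,proj(s,T-[0,0,.155])[0],14,14)
"
```

```text
at [0.3699 0.0599 0.1863] yaw 124.81 t 45.8 open 0.0292 F [-0.6  0.6  4.6]
   [-0.053, 0.288, -0.287] 0.001 rows 5
grasp px [[267.3 218.7]] tip [[267.6 223.6]]
207 ########Og############g..gg#
208 #g######g#############g..ggg
209 #g#######g#############...gg
210 ########ggg###########g.....
211 ########ggO############.....
212 ########g#O###########g.....
213 ########ggg###gg######g.....
214 #############ggg######g....g
215 #############g.OOO####g....g
216 #############OOOOOO###g...gg
217 #####g#######OOOOOO####ggggg
218 #####g#######OOOOOO####ggggg
219 #####g#######OOOOOO####ggggg
220 #####g#######OOOOOO####ggggg
221 gg##gg#######OOOOOO###gggggg
222 gggggg########OOOOgg#ggggggg
223 ggggggg#######gggggggggggggg
224 ggggggg#######gggggggggggggg
225 ggggggg#######gggggggggggggg
226 ggggggggg#####gggggggggggggg
227 ggggggggggg##ggggggggggggggg
228 gggggggggggggggggggggggggggg
229 gggggggggggggggggggggggggggg
230 gggggggggggggggggggggggggggg
231 gggggggggggggggggggggggggggg
232 gggggggggggggggggggggggggggg
233 gggggggggggggggggggggggggggg
234 gggggggggggggggggggggggggggg
```

Cap and body are aligned and the jar sits square at 39 mm grip height. I'll place it at the pocket centre.

Emit:
{"method": "servo_tool", "body": {
  "plan": [
    [[0.2,0,0,-0.06,0],[0.2,0,0,-0.14,0],[0.2,0,0,-0.22,0],[0.2,0,0,-0.29,0],[0.2,0,0,-0.29,0]]
  ]
}}

```text
time_s: 46.35
tcp_pos: [0.3713, 0.0598, 0.3354]
eef_rot: [0.463, 0.886, 0.001, 0.004]
contact_force: [0.7, 1.8, -0.9]
opening: 0.0292
grip_force: 20.0
```

Emit:
{"method": "servo_tool", "body": {
  "plan": [
    [[0.2,-0.015,0.08,0,0],[0.2,-0.03,0.16,0,0],[0.2,-0.045,0.24,0,0],[0.2,-0.052,0.286,0,0],[0.2,-0.052,0.286,0,0]]
  ]
}}

```text
time_s: 46.85
tcp_pos: [0.5035, 0.121, 0.3293]
eef_rot: [0.463, 0.886, -0.0, -0.001]
contact_force: [-0.0, 0.4, -1.3]
opening: 0.0297
grip_force: 20.0
```

Emit:
{"method": "servo_tool", "body": {
  "plan": [
    [[0.2,0,0,0.04,0],[0.2,0,0,0.08,0],[0.2,0,0,0.1,0],[0.2,0,0,0.1,0],[0.2,0,0,0.1,0]]
  ]
}}

```text
time_s: 47.35
tcp_pos: [0.5017, 0.12, 0.2812]
eef_rot: [0.463, 0.886, -0.0, -0.0]
contact_force: [-0.2, -0.0, -0.3]
opening: 0.0291
grip_force: 20.0
```

```bash
python3 -c "
from h import *
plan([(.5017,.1205,.242,124.75)])"
```

```text
at [0.5017 0.12   0.2812] yaw 124.8 t 47.35 open 0.0291 F [-0.2 -0.  -0.3]
   [0.001, 0.0, 0.078] 0.001 rows 1
```

Emit:
{"method": "servo_tool", "body": {
  "plan": [
    [[0.2,0.001,0,0.03,0],[0.2,0.001,0,0.06,0],[0.2,0.001,0,0.078,0],[0.2,0.001,0,0.078,0],[0.2,0.001,0,0.078,0]]
  ]
}}

```text
time_s: 47.85
tcp_pos: [0.502, 0.1206, 0.2429]
eef_rot: [0.463, 0.886, 0.0, 0.0]
contact_force: [1.0, 0.2, -1.1]
opening: 0.0292
grip_force: 20.0
```

Emit:
{"method": "servo_tool", "body": {
  "plan": [
    [[0.2,0,0,0.004,0],[0.2,0,0,0.007,0],[0.2,0,0,0.007,0]]
  ]
}}

```text
time_s: 48.15
tcp_pos: [0.5021, 0.1206, 0.2394]
eef_rot: [0.463, 0.886, 0.0, 0.001]
contact_force: [-0.9, 0.0, 2.2]
opening: 0.0294
grip_force: 20.0
```

Emit:
{"method": "servo_tool", "body": {
  "plan": [
    [[0.5,0,0,0,0],[0.5,0,0,0,0],[0.5,0,0,0,0],[0.5,0,0,0,0]]
  ]
}}

```text
time_s: 48.55
tcp_pos: [0.5017, 0.1206, 0.2386]
eef_rot: [0.463, 0.886, -0.0, -0.0]
contact_force: [-0.6, -0.7, 0.1]
opening: 0.0445
grip_force: 0.0
```

Emit:
{"method": "servo_tool", "body": {
  "plan": [
    [[0.5,0,0,-0.04,0],[0.5,0,0,-0.1,0],[0.5,0,0,-0.18,0],[0.5,0,0,-0.24,0],[0.5,0,0,-0.24,0]]
  ]
}}

```text
time_s: 49.05
tcp_pos: [0.5032, 0.1207, 0.3636]
eef_rot: [0.463, 0.886, 0.002, 0.004]
contact_force: [1.9, -0.1, 0.1]
opening: 0.0441
grip_force: 0.0
```

```bash
python3 -c "
from h import *
plan([(.40,-.22,.36,17.7)])"
```

```text
at [0.5032 0.1207 0.3636] yaw 124.82 t 49.05 open 0.0441 F [ 1.9 -0.1  0.1]
   [-0.147, -0.186, 0.002] 0.397 rows 5
   [-0.228, -0.065, 0.002] 0.397 rows 5
   [-0.223, 0.08, 0.002] 0.397 rows 5
```

Emit:
{"method": "servo_tool", "body": {
  "plan": [
    [[0.5,-0.147,-0.186,0,0.397],[0.5,-0.147,-0.186,0,0.397],[0.5,-0.147,-0.186,0,0.397],[0.5,-0.147,-0.186,0,0.397],[0.5,-0.147,-0.186,0,0.397]]
  ]
}}

```text
time_s: 49.55
tcp_pos: [0.4669, 0.0065, 0.3577]
eef_rot: [0.714, 0.7, -0.0, -0.001]
contact_force: [-0.8, 0.3, -0.6]
opening: 0.0443
grip_force: 0.0
```

Emit:
{"method": "servo_tool", "body": {
  "plan": [
    [[0.5,-0.228,-0.065,0,0.397],[0.5,-0.228,-0.065,0,0.397],[0.5,-0.228,-0.065,0,0.397],[0.5,-0.228,-0.065,0,0.397],[0.5,-0.228,-0.065,0,0.397]]
  ]
}}

```text
time_s: 50.05
tcp_pos: [0.4329, -0.1065, 0.3581]
eef_rot: [0.894, 0.449, -0.0, -0.0]
contact_force: [-0.4, 0.4, -0.1]
opening: 0.044
grip_force: 0.0
```

Emit:
{"method": "servo_tool", "body": {
  "plan": [
    [[0.5,-0.223,0.08,0,0.397],[0.5,-0.223,0.08,0,0.397],[0.5,-0.223,0.08,0,0.397],[0.5,-0.223,0.08,0,0.397],[0.5,-0.223,0.08,0,0.397]]
  ]
}}

```text
time_s: 50.55
tcp_pos: [0.3986, -0.2195, 0.3582]
eef_rot: [0.988, 0.154, -0.0, -0.0]
contact_force: [-0.3, 0.5, 0.4]
opening: 0.0439
grip_force: 0.0
```

```bash
python3 -c "
from h import *
plan([(.571,-.151,.36,17.7)])
t=cam('top');s=cam('side')
for c in (t,s):
  hsv=cv2.cvtColor(c['frame'],cv2.COLOR_RGB2HSV)
  m=cv2.inRange(hsv,(5,140,70),(20,255,255)); n,l,st,ce=cv2.connectedComponentsWithStats(m)
  for i in range(1,n):
    if st[i,4]>15 and (ce[i][1]<240 if c is t else 260<ce[i][0]<330 and ce[i][1]<220): print(st[i],ce[i].round(1), ray(c,ce[i],.099)[0].round(4))
amap(t,(268,203),34,22)
hsv=cv2.cvtColor(t['frame'],cv2.COLOR_RGB2HSV)
m=cv2.inRange(hsv,(95,90,40),(125,255,255)); n,l,st,ce=cv2.connectedComponentsWithStats(m)
for i in range(1,n):
  if st[i,4]>300:
    pts=cv2.findContours((l==i).astype(np.uint8),0,2)[0][0]; print(st[i],cv2.minAreaRect(pts))
d=cv2.inRange(hsv,(105,180,60),(125,255,190))
k=d[165:205,365:410]; 
for j in range(40): print(165+j,''.join('#' if v else '.' for v in k[j]))
"
```

```text
at [ 0.3986 -0.2195  0.3582] yaw 17.74 t 50.55 open 0.0439 F [-0.3  0.5  0.4]
   [0.37, -0.026, -0.004] 0.0 rows 4
[262 175  13   7  61] [268.  178.2] [0.5849 0.1601 0.099 ]
[250 187  12  11 101] [255.8 192.3] [0.5481 0.1915 0.099 ]
[278 186  11  11  96] [282.8 190.9] [0.5514 0.1214 0.099 ]
[296 194   5  12  53] [298.1 199.5] [0.5288 0.0817 0.099 ]
[239 199   6  13  62] [241.8 204.8] [0.5157 0.2274 0.099 ]
[279 206  11  11  94] [283.5 211.2] [0.4984 0.1193 0.099 ]
[252 208  12  11 101] [257.8 212.9] [0.4944 0.1858 0.099 ]
[266 224  13   6  59] [272.1 226.7] [0.4586 0.1482 0.099 ]
[315 184   7   6  22] [318.7 186.1] [0.5713 0.1123 0.099 ]
[309 189   9   5  25] [313.3 191.2] [0.5406 0.0839 0.099 ]
181 .WWWWWWWWWWWWWWWWWWWWWWWWWWW..OOO.......WWWWWWWWWWWWWWWWWWWWWWWWWWWW
182 .WWWWWWWWWWWWWWWWWWWWWWWWWWWWWWWW.WWWWWWWWWWWWWWWWWWWWWWWWWWWWWWWWWW
183 ..WWWWWWWWWWWWWWWWWWWWWWWWWWWWWWWWWWWWWWWWWWWWWW..........WWWWWWWWWW
184 ..WWWWWWWWWWWWWWWWWWWWWWWWWWWWWWWWWW....................ggWWWWWWWWWW
185 ..WWWWWWWWWWWWWWWWWWWWWWWWW.....gg..gggggg..........gg.ggg.WWWWWWWWW
186 ..WWWWWWWWWWWWWW..........
[... 4364 characters left out ...]

191 .............................................
192 .............................................
193 .............................................
194 .............................................
195 .............................................
196 .............................................
197 .............................................
198 .............................................
199 .............................................
200 .............................................
201 .............................................
202 .............................................
203 .............................................
204 .............................................
```

All four jars stand with round, centred caps in their pockets. The cover has been knocked aside since the start: its blob centre is now about (389,196). I'll register its new pose against the first picture and refine the tray centre from the clips.

```bash
cat > cov.py <<'E'
from h import *
import pickle
t0,s0=pickle.load(open("c0.pkl","rb")); t=cam("top")
def mask(c):
    hsv=cv2.cvtColor(c["frame"],cv2.COLOR_RGB2HSV); m=cv2.inRange(hsv,(95,90,40),(125,255,255)); n,l,st,ce=cv2.connectedComponentsWithStats(m)
    i=[i for i in range(1,n) if st[i,4]>300 and st[i,0]>300 and st[i,1]>140][0]; return (l==i),ce[i],cv2.minAreaRect(cv2.findContours((l==i).astype(np.uint8),0,2)[0][0])
m0,c0,r0=mask(t0); m1,c1,r1=mask(t); print(c0,r0,c1,r1,m0.sum(),m1.sum())
def im(c,m): g=cv2.GaussianBlur(c["frame"],(0,0),1)[:,:,0].astype(np.float32); k=cv2.dilate(m.astype(np.uint8),np.ones((7,7))); g[k==0]=100; return g
best=None
for da in np.radians([-40,-30,-20,-10,0,10,20,30,40]):
    A=np.array([[np.cos(da),-np.sin(da)],[np.sin(da),np.cos(da)]]); W=np.c_[A,c1-A@c0].astype(np.float32)
    try: cc,W=cv2.findTransformECC(im(t0,m0),im(t,m1),W,cv2.MOTION_EUCLIDEAN,(3,200,1e-6),None,5)
    except cv2.error: continue
    if best is None or cc>best[0]: best=(cc,W)
cc,W=best; print("ecc",cc,"rot deg",np.degrees(np.arctan2(W[1,0],W[0,0])))
C=lambda a:(np.array(a,float)-1.5)/4+[225,150]
px=C([(530,93),(714,32),(765,187),(580,250),(651,131)])@W[:,:2].T+W[:,2]
x,e=fit(t,[[.055,.065,.067],[.055,-.065,.067],[-.055,-.065,.067],[-.055,.065,.067],[0,0,.101]],px,[.53,-.13,.3])
print("cover",x.round(4),np.degrees(x[2]),e.round(1).tolist())
p=proj(t,[[x[0],x[1],.101]]); print("rib px",p)
for ax in(0,): 
    f=t["frame"]; q=np.round(p[0]).astype(int)
    for v in range(q[1]-14,q[1]+15): print(v," ".join("%3d"%k for k in f[v,q[0]-10:q[0]+11,1]))
E
python3 cov.py; python3 -c "
from h import *
import pickle
t=pickle.load(open('c0.pkl','rb'))[0]
a=ray(t,[(268,178.2),(272.1,226.7),(241.8,204.8),(298.1,199.5)],.065); print(a.round(4),a[:2].mean(0),a[2:].mean(0)); d=a[0]-a[1];print(np.degrees(np.arctan2(d[1],d[0])));d=a[2]-a[3];print(np.degrees(np.arctan2(d[1],d[0]))-90)"
```

```text
[384.97218601 186.08996089] ((385.1500244140625, 185.95001220703125), (44.27187728881836, 52.81003189086914), 71.56505584716797) [388.54852686 195.98136915] ((388.8000183105469, 195.89999389648438), (43.955657958984375, 52.810035705566406), 71.56504821777344) 2301 2308
ecc 0.7764431075951762 rot deg 0.4285315
cover [ 0.542  -0.1608  0.3016] 17.277813584210826 [[-0.7, -0.4], [-0.4, -0.1], [0.5, 0.3], [-0.0, -0.3], [0.5, 0.6]]
rib px [[391.87953392 193.87298935]]
180 128 129 129 128 128 128 127 129 127 127 126 127 128 127 127 128 127 126 126 126 126
181 129 129 130 129 129 128 126 128 126 128 127 127 126 127 126 126 126 127 127 127 127
182 129 129 129 128 131 128 127 123 118 122 124 127 128 128 127 127 126 126 127 128 127
183 130 128 130 129 125 120 117 103  95 100 119 127 128 127 128 129 127 127 126 128 127
184 129 127 129 124 109  97  96  94  92  95 114 126 128 127 128 127 129 127 127 128 126
185 129 129 127 110  82  85  95  93  92  92 107 124 127 128 128 128 128 128 127 129 127
186 129 130 126  97  63  77  93  94  92  93  96 114 127 129 128 129 128 128 129 128 128
187 132 130 127  9
[... 1420 characters left out ...]
0 129 113  91  88  96 115 125 128 130 130 129 130 130 129
204 131 130 132 132 131 131 131 129 129 125 127 128 129 131 131 130 131 129 131 131 130
205 132 130 132 130 131 130 130 132 132 131 131 132 131 131 130 131 131 131 130 130 131
206 133 132 132 130 131 129 131 131 131 131 130 132 130 130 130 130 130 131 130 129 131
207 132 132 133 132 132 130 129 132 132 130 131 130 131 130 131 131 130 130 130 131 132
208 131 132 132 133 132 131 132 131 132 130 131 130 131 132 130 130 130 131 131 133 131
[[0.5901 0.1645 0.065 ]
 [0.4604 0.1523 0.065 ]
 [0.519  0.2336 0.065 ]
 [0.5324 0.0837 0.065 ]] [0.52527496 0.15839421 0.065     ] [0.52569634 0.15865226 0.065     ]
5.348073956596881
5.144647973452734
```

```bash
python3 -c "
from h import *
t=cam('top')
print(ray(t,[(392.1,192.3),(391.88,193.87)],.101).round(4))
plan([(.5455,-.160,.30,17.4),(.5455,-.160,.239,17.4)])"
```

```text
[[ 0.546  -0.1614  0.101 ]
 [ 0.542  -0.1608  0.101 ]]
at [ 0.3988 -0.2188  0.3585] yaw 17.97 t 50.75 open 0.0439 F [-0.3  0.  -0.2]
   [0.315, -0.021, 0.117] 0.006 rows 4
   [0.0, 0.0, 0.122] -0.0 rows 2
```

Emit:
{"method": "servo_tool", "body": {
  "plan": [
    [[0.6,0.08,-0.005,0,0.006],[0.6,0.18,-0.01,0.03,0.006],[0.6,0.28,-0.021,0.09,0.006],[0.6,0.316,-0.021,0.09,0.006],[0.6,0.316,-0.021,0.09,0.006]]
  ]
}}

```text
time_s: 51.25
tcp_pos: [0.5479, -0.1594, 0.312]
eef_rot: [0.988, 0.152, -0.001, -0.001]
contact_force: [0.5, -0.0, 0.1]
opening: 0.053
grip_force: 0.0
```

Emit:
{"method": "servo_tool", "body": {
  "plan": [
    [[0.6,0,0,0.02,0],[0.6,0,0,0.02,0],[0.6,0,0,0.02,0]]
  ]
}}

```text
time_s: 51.55
tcp_pos: [0.5451, -0.1621, 0.3037]
eef_rot: [0.989, 0.148, -0.0, -0.0]
contact_force: [0.2, -0.8, 1.1]
opening: 0.0525
grip_force: 0.0
```

```bash
python3 -c "
from h import *
plan([(.546,-.160,.239,17.4)])"
```

```text
at [ 0.5451 -0.1621  0.3037] yaw 17.07 t 51.55 open 0.0525 F [ 0.2 -0.8  1.1]
   [0.003, -0.003, 0.129] -0.004 rows 2
```

Emit:
{"method": "servo_tool", "body": {
  "plan": [
    [[0.6,0.003,-0.003,0.05,-0.004],[0.6,0.003,-0.003,0.1,-0.004],[0.6,0.003,-0.003,0.125,-0.004],[0.6,0.003,-0.003,0.125,-0.004],[0.6,0.003,-0.003,0.125,-0.004]]
  ]
}}

```text
time_s: 52.05
tcp_pos: [0.547, -0.1604, 0.242]
eef_rot: [0.988, 0.151, 0.0, 0.0]
contact_force: [0.2, -1.0, 0.0]
opening: 0.0526
grip_force: 0.0
```

Emit:
{"method": "servo_tool", "body": {
  "plan": [
    [[0.1,0,0,0,0],[0.1,0,0,0,0],[0.1,0,0,0,0],[0.1,0,0,0,0],[0.1,0,0,0,0]]
  ],
  "grip_force": 40
}}

```text
time_s: 52.55
tcp_pos: [0.547, -0.1598, 0.2414]
eef_rot: [0.988, 0.152, 0.0, -0.0]
contact_force: [-0.4, 2.0, 0.6]
opening: 0.0151
grip_force: 0.7
```

Emit:
{"method": "servo_tool", "body": {
  "plan": [
    [[0.1,0,0,0,0],[0.1,0,0,-0.04,0],[0.1,0,0,-0.12,0],[0.1,0,0,-0.2,0],[0.1,0,0,-0.28,0]]
  ]
}}

```text
time_s: 53.05
tcp_pos: [0.5466, -0.1598, 0.3821]
eef_rot: [0.988, 0.152, -0.001, -0.0]
contact_force: [0.2, 0.0, -2.0]
opening: 0.014
grip_force: 40.0
```

Emit:
{"method": "servo_tool", "body": {
  "plan": [
    [[0.1,0,0,-0.06,0],[0.1,0,0,-0.08,0],[0.1,0,0,-0.08,0],[0.1,0,0,-0.08,0]]
  ]
}}

```text
time_s: 53.45
tcp_pos: [0.5465, -0.1597, 0.4191]
eef_rot: [0.988, 0.152, -0.001, -0.001]
contact_force: [-0.2, -0.4, -1.3]
opening: 0.0136
grip_force: 40.0
```

```bash
python3 -c "
from h import *
plan([(.5265,.1605,.42,5.15)])
s=cam('side');T=np.array(r.read_state()['tcp_pos']);amap(s,proj(s,T-[0,0,.19])[0],36,22)"
```

```text
at [ 0.5465 -0.1597  0.4191] yaw 17.44 t 53.45 open 0.0136 F [-0.2 -0.4 -1.3]
   [0.077, -0.311, -0.001] 0.068 rows 4
   [0.043, -0.318, -0.001] 0.068 rows 4
167 ........ggBBB..BBgBB.gBBggB.g#################g.g#################ggg...
168 .........gBBB.gBBgBBBBBBBBBBB#################..g##############gggg.....
169 .........gBBBBBBBBBBBBBBBBBBBg################..g###########gggg........
170 .........gBBBBBBBBBBBBBBBBBBBB################..g########ggggg..........
171 .........gBBBBBBBBBBBBBBBBBBB######BB#########..g######gggg.............
172 .........gBBBBBBBBBBBBBBBBBBBB##BBBBB########g..gg##gggg................
173 .........gBBBBBBBBBBBBBBBBBBBBBBBBBBB########g...gggg...................
174 .........gBBBBBBBBBBBBBBBBBBBBBBBBBBB########g..........................
175 ..........gBBBBBBBBBBBBBBBBBBBBBBBBB#########g..........................
176 ..........gBBBBBBBBBBBBBBBBBBBBBBBBB#########BB.........................
177 O.........gBBBBBBBBBBBBBBBBBBBBBBBBB#########BBBB.......................
178 O.........gBBBBBBBBBBBBBBBBBBBBBBBBB#########BBBBBB.....................
179 g..........BBB
[... 1745 characters left out ...]
Bg.....
202 ggOOOOggBBBgggg.gggggggggggggggggggggggggggggggggggggggggBBBBBBBBBg.....
203 ggOOOOg..gBBBgggggggggggggggggggggggggggggggggggggggggggggBBBBBBBBg.....
204 gggg.WWWWW.gBBggggggggggggggggggggggggggggggggggggggggggggggBBBBBgg.....
205 ggWWWWWWWWW.gBBBgggggggggggggggggggggBgggggggggggggggggggggggggBBBgg....
206 ggWWWWWWWWWWW.gBBBgggggg.ggggg.ggggggBggggggggggggggggggggggggggBBBBg...
207 ggWWWWWWWWWWWWWgBBB.gggggggggggggggggBggggggggggggggggggggggggBBBBBgg...
208 gg.WWWWWWWWWWWWW.gBBB.ggggggggggggggggggggggggggggggggggggggBBBBBggg....
209 gg#gWWWWWWWWWWWWWW.BBBBgg.g.gggggggggBggggggggggggggggggggBBBBBggg......
210 gg##g.WWWWWWWWWWWWW..BBB.ggggggggggggBgggggggggggggggggBBBBBggg.........
```

The cover is held level. I'll carry it over the tray.

Emit:
{"method": "servo_tool", "body": {
  "plan": [
    [[0.1,0.02,-0.08,0,0.02],[0.1,0.04,-0.16,0,0.04],[0.1,0.06,-0.24,0,0.06],[0.1,0.077,-0.311,0,0.068],[0.1,0.077,-0.311,0,0.068]]
  ]
}}

```text
time_s: 54.0
tcp_pos: [0.5361, 0.0037, 0.4188]
eef_rot: [0.995, 0.101, -0.002, -0.001]
contact_force: [-0.5, -0.1, -1.6]
opening: 0.0134
grip_force: 40.0
```

Emit:
{"method": "servo_tool", "body": {
  "plan": [
    [[0.1,0.01,-0.08,0,0.02],[0.1,0.02,-0.16,0,0.04],[0.1,0.03,-0.24,0,0.06],[0.1,0.043,-0.318,0,0.068],[0.1,0.043,-0.318,0,0.068]]
  ]
}}

```text
time_s: 54.5
tcp_pos: [0.5262, 0.1632, 0.4193]
eef_rot: [0.999, 0.047, -0.002, -0.001]
contact_force: [0.9, -0.1, -1.7]
opening: 0.0137
grip_force: 40.0
```

Emit:
{"method": "servo_tool", "body": {
  "plan": [
    [[0.1,0,0,0,0],[0.1,0,0,0,0],[0.1,0,0,0,0],[0.1,0,0,0,0]]
  ]
}}

```text
time_s: 54.9
tcp_pos: [0.5272, 0.1589, 0.421]
eef_rot: [0.999, 0.044, -0.0, 0.0]
contact_force: [-0.3, -0.3, -1.9]
opening: 0.0139
grip_force: 40.0
```

```bash
python3 -c "
from h import *
plan([(.5263,.1602,.315,5.15)])"
```

```text
at [0.5272 0.1589 0.421 ] yaw 5.1 t 54.9 open 0.0139 F [-0.3 -0.3 -1.9]
   [-0.002, -0.003, 0.212] -0.001 rows 3
```

Emit:
{"method": "servo_tool", "body": {
  "plan": [
    [[0.1,-0.002,-0.002,0.06,0],[0.1,-0.002,-0.002,0.12,0],[0.1,-0.002,-0.002,0.18,0],[0.1,-0.002,-0.002,0.206,0],[0.1,-0.002,-0.002,0.206,0]]
  ]
}}

```text
time_s: 55.4
tcp_pos: [0.5253, 0.1604, 0.3164]
eef_rot: [0.999, 0.045, -0.002, 0.0]
contact_force: [-0.1, -0.2, -1.3]
opening: 0.0138
grip_force: 40.0
```

Emit:
{"method": "servo_tool", "body": {
  "plan": [
    [[0.1,0,0,0.01,0],[0.1,0,0,0.012,0],[0.1,0,0,0.012,0],[0.1,0,0,0.012,0]]
  ]
}}

```text
time_s: 55.8
tcp_pos: [0.5262, 0.1611, 0.3132]
eef_rot: [0.999, 0.045, 0.001, -0.0]
contact_force: [-0.1, 0.1, -1.5]
opening: 0.0139
grip_force: 40.0
```

Emit:
{"method": "servo_tool", "body": {
  "plan": [
    [[0.1,0,0,0.006,0],[0.1,0,0,0.006,0],[0.1,0,0,0.006,0]]
  ]
}}

```text
time_s: 56.1
tcp_pos: [0.5258, 0.161, 0.3092]
eef_rot: [0.999, 0.045, -0.0, -0.0]
contact_force: [-0.4, 0.3, -1.9]
opening: 0.0134
grip_force: 40.0
```

Emit:
{"method": "servo_tool", "body": {
  "plan": [
    [[0.1,0,0,0.006,0],[0.1,0,0,0.006,0],[0.1,0,0,0.006,0]]
  ]
}}

```text
time_s: 56.4
tcp_pos: [0.5264, 0.1611, 0.3073]
eef_rot: [0.999, 0.045, 0.001, -0.0]
contact_force: [-0.4, 0.7, 5.4]
opening: 0.014
grip_force: 40.0
```

Emit:
{"method": "servo_tool", "body": {
  "plan": [
    [[0.1,0,0,0.004,0],[0.1,0,0,0.004,0],[0.1,0,0,0.004,0]]
  ]
}}

```text
time_s: 56.7
tcp_pos: [0.5267, 0.1612, 0.306]
eef_rot: [0.999, 0.045, 0.002, -0.0]
contact_force: [-1.0, -0.3, 8.5]
opening: 0.0136
grip_force: 40.0
```

The rim rests on the clips at TCP 0.307, as expected. I'll release, back off and check alignment before pressing.

Emit:
{"method": "servo_tool", "body": {
  "plan": [
    [[0.1,0,0,-0.004,0],[0.4,0,0,-0.004,0],[0.4,0,0,-0.004,0],[0.4,0,0,-0.004,0]]
  ]
}}

```text
time_s: 57.1
tcp_pos: [0.5256, 0.161, 0.3057]
eef_rot: [0.999, 0.045, -0.0, 0.0]
contact_force: [-0.2, 0.1, -1.4]
opening: 0.0345
grip_force: 0.0
```

Emit:
{"method": "servo_tool", "body": {
  "plan": [
    [[0.4,0,0,-0.04,0],[0.4,0,0,-0.1,0],[0.4,0,0,-0.14,0],[0.4,0,0,-0.14,0]]
  ]
}}

```text
time_s: 57.5
tcp_pos: [0.5268, 0.1611, 0.3791]
eef_rot: [0.999, 0.045, 0.003, -0.0]
contact_force: [0.9, -0.9, 0.3]
opening: 0.0353
grip_force: 0.0
```

Emit:
{"method": "servo_tool", "body": {
  "plan": [
    [[0.2,-0.08,0.1,0,0],[0.2,-0.16,0.2,0,0],[0.2,-0.24,0.3,0,0],[0.2,-0.3,0.4,0,0],[0.2,-0.3,0.4,0,0]]
  ]
}}

```text
time_s: 58.0
tcp_pos: [0.393, -0.0525, 0.3747]
eef_rot: [0.999, 0.046, -0.001, -0.0]
contact_force: [0.0, -1.3, 1.1]
opening: 0.0175
grip_force: 0.0
```

```bash
python3 -c "
from h import *
plan([(.5265,.1605,.36,5.15)])
t=cam('top');hsv=cv2.cvtColor(t['frame'],cv2.COLOR_RGB2HSV)
m=cv2.inRange(hsv,(95,60,40),(130,255,255)); n,l,st,ce=cv2.connectedComponentsWithStats(m)
for i in range(1,n):
  if st[i,4]>300: print(st[i],ce[i])
M=lambda x,y,z,c=(.5252,.1583),a=np.radians(5.15):(c[0]+x*np.cos(a)-y*np.sin(a),c[1]+x*np.sin(a)+y*np.cos(a),z)
print('expected roof corners cam frame',proj(t,[M(.055,.065,.134),M(.055,-.065,.134),M(-.055,-.065,.134),M(-.055,.065,.134),M(0,0,.168)]).round(1).tolist())
print('expected rim corners',proj(t,[M(.06,.07,.067),M(.06,-.07,.067),M(-.06,-.07,.067),M(-.06,.07,.067)]).round(1).tolist())
amap(t,(269,200),38,30)
"
```

```text
at [ 0.393  -0.0525  0.3747] yaw 5.26 t 58.0 open 0.0175 F [ 0.  -1.3  1.1]
   [0.152, -0.2, 0.015] 0.001 rows 3
   [0.152, -0.2, 0.015] 0.001 rows 3
[ 165  113   53   44 1450] [191.18689655 134.69310345]
[ 240  177   58   51 2547] [268.26501767 201.8975265 ]
expected roof corners cam frame [[239.5, 180.4], [290.6, 175.6], [294.3, 218.8], [242.7, 223.6], [265.0, 198.0]]
expected rim corners [[242.1, 182.5], [294.3, 177.5], [298.2, 222.3], [245.4, 227.2]]
170 ggggggggggggggggggggggggggggggggggggggggggggggggggggg............WWWWWWWWWWW
171 gggggggggggggggggggggggggggggggggggggggg..............WWWWWWWWWWWWWWWWWWWWWW
172 gggggggggggggggggggggggggggggg..............WWWWWWWWWWWWWWWWWWWWWWWWWWWWWWWW
173 ggggggggggggggggggggg............WWWWWWWWWWWWWWWWWWWWWWWWWWWWWWWWWWWWWWWWWWW
174 gggggggggg.............WWWWWWWWWWWWWWWWWWWWWWWWWWWWWWWWWWWWWWWWWWWWWWWWWWWWW
175 gggg........WWWWWWWWWWWWWWWWWWWWW......OO..WWWWWWWWWWWWWWWWWWWWWWWWWWWWWWWWW
176 gggg.WWWWWWWWWWWWWWWWWWWWWWWWWWW.OOOOOOOOO..WWWWWWWWWWWWWWW...WWWWWWWWWWWWWW
177 gggg.WWWWWWWWWWWWWWWWWWWWWWWWWWW.OOOOOOO.....WWWW..............WWWWWWW
[... 3518 characters left out ...]
....B........BB.B...ggggggggggggggggggggBB..WWWWWWW.
222 ggggggg.WWWW..BB......BBBBB.BBBB.gggggggggggggggggggBBBBBBBBBBBBBB.WWWWWW...
223 ggggggg.WWWW..BBB.BBBB..gggggggggggggggggBBBBBBBBBBBBBBB...........WWWWWW...
224 ggggggg.WWWW..gBggggggggggggggBBBBBBBBBBBBBBB..BB............WWWWWWWWWWWW...
225 ggggggg.WWWWW.gBBgggBBBBBBBBBBBBBBBB.....ggg...gg..WWWWWWWWWWWWWWWWWWWWW....
226 ggggggg.WWWWWW.BBBBBBBBBBBBB...........OOOOOOOOO.WWWWWWWWWWWWWWWWWWWWWWW....
227 ggggggg.WWWWWW..B............WWWWWWOOOOOOOOOOOO..WWWWWWWWWWWWWWWWWWWWWWW....
228 ggggggg.WWWWWWWW....WWWWWWWWWWWWWWW.OOOOOOOOOOO.WWWWWWWWWWWWWWWWWWWWWWWWWW..
229 ggggggg.WWWWWWWWWWWWWWWWWWWWWWWWWWWW.OOOOOOOO..WWWWWWWWWWWWWWWWWWWWWWWWWWWWW
```

The cover sits aligned on the clips to within about a pixel. With the fingers closed, I'll press the four edges in turn, −y first.

```bash
python3 -c "
from h import *
plan([(.5313,.1043,.375,5.15),(.5313,.1043,.305,5.15)])"
```

```text
at [ 0.3909 -0.0579  0.3745] yaw 4.93 t 58.05 open 0.0175 F [ 1.5 -1.4 -0. ]
   [0.308, -0.299, -0.001] -0.002 rows 5
   [0.0, -0.0, 0.14] -0.0 rows 2
```

Emit:
{"method": "servo_tool", "body": {
  "plan": [
    [[0,0.07,-0.07,0,-0.002],[0,0.14,-0.14,0,-0.002],[0,0.21,-0.21,0,-0.002],[0,0.28,-0.28,0,-0.002],[0,0.308,-0.299,0,-0.002]]
  ],
  "grip_force": 20
}}

```text
time_s: 58.55
tcp_pos: [0.5358, 0.1143, 0.3743]
eef_rot: [0.999, 0.048, -0.001, -0.001]
contact_force: [-0.8, -1.5, 0.2]
opening: 0.0002
grip_force: 0.0
```

Emit:
{"method": "servo_tool", "body": {
  "plan": [
    [[0,0,0,0.02,0],[0,0,0,0.07,0],[0,0,0,0.12,0],[0,0,0,0.13,0],[0,0,0,0.13,0]]
  ]
}}

```text
time_s: 59.05
tcp_pos: [0.5334, 0.1105, 0.3094]
eef_rot: [0.999, 0.046, -0.002, -0.0]
contact_force: [0.2, 0.5, -0.0]
opening: 0.0004
grip_force: 0.0
```

Emit:
{"method": "servo_tool", "body": {
  "plan": [
    [[0,0,0,0.006,0],[0,0,0,0.012,0],[0,0,0,0.018,0],[0,0,0,0.024,0],[0,0,0,0.024,0]]
  ]
}}

```text
time_s: 59.55
tcp_pos: [0.5344, 0.1113, 0.299]
eef_rot: [0.999, 0.047, -0.0, -0.0]
contact_force: [1.2, -0.6, -0.5]
opening: 0.0005
grip_force: 0.0
```

Emit:
{"method": "servo_tool", "body": {
  "plan": [
    [[0,0,0,0.006,0],[0,0,0,0.012,0],[0,0,0,0.018,0],[0,0,0,0.024,0],[0,0,0,0.024,0]]
  ]
}}

```text
time_s: 60.05
tcp_pos: [0.5361, 0.1104, 0.2892]
eef_rot: [0.999, 0.047, 0.003, 0.001]
contact_force: [1.0, -2.6, 3.4]
opening: 0.0009
grip_force: 1.7
```

Emit:
{"method": "servo_tool", "body": {
  "plan": [
    [[0,-0.004,0.01,0.004,0],[0,-0.004,0.01,0.008,0],[0,-0.004,0.01,0.012,0],[0,-0.004,0.01,0.012,0]]
  ]
}}

```text
time_s: 60.45
tcp_pos: [0.533, 0.1083, 0.2838]
eef_rot: [0.999, 0.047, 0.001, -0.003]
contact_force: [-7.0, 12.5, 23.4]
opening: 0.0004
grip_force: 11.4
```

Emit:
{"method": "servo_tool", "body": {
  "plan": [
    [[0,0,0,0.004,0],[0,0,0,0.008,0],[0,0,0,0.012,0],[0,0,0,0.012,0]]
  ]
}}

```text
time_s: 60.85
tcp_pos: [0.5332, 0.1093, 0.2833]
eef_rot: [0.999, 0.048, 0.001, -0.003]
contact_force: [-28.3, 14.2, 68.0]
opening: 0.0005
grip_force: 33.2
```

The −y edge is home: TCP 0.2833 matches the snapped roof height of 0.117 m. I'll be gentler at the bottom on the others.

Emit:
{"method": "servo_tool", "body": {
  "plan": [
    [[0,0,0,-0.02,0],[0,0,0,-0.06,0],[0,0,0,-0.12,0],[0,0,0,-0.14,0],[0,0,0,-0.14,0]]
  ]
}}

```text
time_s: 61.35
tcp_pos: [0.5333, 0.1061, 0.3462]
eef_rot: [0.999, 0.047, 0.001, 0.0]
contact_force: [0.0, -1.2, -0.0]
opening: 0.0006
grip_force: 0.0
```

Emit:
{"method": "servo_tool", "body": {
  "plan": [
    [[0,0,0,0,0],[0,0,0,0,0],[0,0,0,0,0]]
  ]
}}

```text
time_s: 61.65
tcp_pos: [0.5326, 0.106, 0.3437]
eef_rot: [0.999, 0.047, -0.001, -0.0]
contact_force: [-0.7, -0.8, -0.1]
opening: 0.0004
grip_force: 0.0
```

```bash
python3 -c "
from h import *
plan([(.573,.1653,.345,5.15),(.573,.1653,.305,5.15)])"
```

```text
at [0.5326 0.106  0.3437] yaw 5.37 t 61.65 open 0.0004 F [-0.7 -0.8 -0.1]
   [0.092, -0.11, -0.003] 0.002 rows 2
   [0.0, 0.0, 0.08] -0.0 rows 1
```

Emit:
{"method": "servo_tool", "body": {
  "plan": [
    [[0,0.06,-0.05,0,0.002],[0,0.092,-0.11,0,0.002],[0,0.092,-0.11,0,0.002],[0,0.092,-0.11,0.05,0.002],[0,0.092,-0.11,0.076,0.002]]
  ]
}}

```text
time_s: 62.15
tcp_pos: [0.5727, 0.1649, 0.3049]
eef_rot: [0.999, 0.046, -0.002, 0.0]
contact_force: [0.2, -0.3, 0.1]
opening: 0.0004
grip_force: 0.0
```

Emit:
{"method": "servo_tool", "body": {
  "plan": [
    [[0,0,0,0.008,0],[0,0,0,0.016,0],[0,0,0,0.024,0],[0,0,0,0.03,0],[0,0,0,0.03,0]]
  ]
}}

```text
time_s: 62.65
tcp_pos: [0.5736, 0.165, 0.2922]
eef_rot: [0.999, 0.045, 0.0, -0.0]
contact_force: [0.0, -0.2, 0.3]
opening: 0.0003
grip_force: 0.0
```

Emit:
{"method": "servo_tool", "body": {
  "plan": [
    [[0,0,0,0.004,0],[0,0,0,0.008,0],[0,0,0,0.008,0]]
  ]
}}

```text
time_s: 62.95
tcp_pos: [0.5736, 0.1651, 0.2881]
eef_rot: [0.999, 0.045, -0.0, 0.0]
contact_force: [-0.0, -0.1, -0.3]
opening: 0.0003
grip_force: 0.0
```

Emit:
{"method": "servo_tool", "body": {
  "plan": [
    [[0,0,0,0.004,0],[0,0,0,0.006,0],[0,0,0,0.006,0]]
  ]
}}

```text
time_s: 63.25
tcp_pos: [0.5736, 0.1651, 0.285]
eef_rot: [0.999, 0.045, -0.0, 0.0]
contact_force: [0.1, 0.5, -0.2]
opening: 0.0007
grip_force: 0.0
```

Emit:
{"method": "servo_tool", "body": {
  "plan": [
    [[0,0,0,0.004,0],[0,0,0,0.006,0],[0,0,0,0.006,0]]
  ]
}}

```text
time_s: 63.55
tcp_pos: [0.574, 0.1652, 0.2834]
eef_rot: [0.999, 0.045, 0.001, 0.0]
contact_force: [-2.4, 0.3, 7.8]
opening: 0.0004
grip_force: 3.7
```

Emit:
{"method": "servo_tool", "body": {
  "plan": [
    [[0,0,0,0.003,0],[0,0,0,0.004,0],[0,0,0,0.004,0]]
  ]
}}

```text
time_s: 63.85
tcp_pos: [0.5745, 0.1653, 0.2835]
eef_rot: [0.999, 0.045, 0.002, 0.0]
contact_force: [-5.9, -1.4, 18.4]
opening: 0.0005
grip_force: 9.0
```

The +x edge is also home already (0.2835 under load). Next is −x.

Emit:
{"method": "servo_tool", "body": {
  "plan": [
    [[0,0,0,-0.02,0],[0,0,0,-0.08,0],[0,0,0,-0.13,0],[0,-0.06,0,-0.13,0],[0,-0.14,0,-0.13,0]]
  ]
}}

```text
time_s: 64.35
tcp_pos: [0.5044, 0.1586, 0.3465]
eef_rot: [0.999, 0.045, 0.002, -0.0]
contact_force: [-1.3, -0.6, 0.2]
opening: 0.0004
grip_force: 0.0
```

Emit:
{"method": "servo_tool", "body": {
  "plan": [
    [[0,-0.048,0,0,0],[0,-0.048,0,0,0],[0,-0.048,0,0.06,0],[0,-0.048,0,0.09,0],[0,-0.048,0,0.09,0]]
  ]
}}

```text
time_s: 64.85
tcp_pos: [0.4798, 0.1565, 0.2983]
eef_rot: [0.999, 0.045, -0.002, 0.0]
contact_force: [0.4, -1.1, -0.1]
opening: 0.0004
grip_force: 0.0
```

Emit:
{"method": "servo_tool", "body": {
  "plan": [
    [[0,0,0,0.006,0],[0,0,0,0.012,0],[0,0,0,0.018,0],[0,0,0,0.018,0]]
  ]
}}

```text
time_s: 65.25
tcp_pos: [0.4801, 0.1566, 0.2913]
eef_rot: [0.999, 0.045, 0.0, 0.0]
contact_force: [-0.5, 0.3, 0.1]
opening: 0.0004
grip_force: 0.0
```

Emit:
{"method": "servo_tool", "body": {
  "plan": [
    [[0,0,0,0.004,0],[0,0,0,0.008,0],[0,0,0,0.01,0],[0,0,0,0.01,0]]
  ]
}}

```text
time_s: 65.65
tcp_pos: [0.4799, 0.1566, 0.2861]
eef_rot: [0.999, 0.045, -0.0, 0.0]
contact_force: [0.4, -0.3, -0.4]
opening: 0.0002
grip_force: 0.0
```

Emit:
{"method": "servo_tool", "body": {
  "plan": [
    [[0,0,0,0.004,0],[0,0,0,0.007,0],[0,0,0,0.007,0]]
  ]
}}

```text
time_s: 65.95
tcp_pos: [0.4801, 0.1566, 0.2834]
eef_rot: [0.999, 0.045, 0.0, 0.0]
contact_force: [-2.5, 0.8, 6.4]
opening: 0.0005
grip_force: 3.4
```

Emit:
{"method": "servo_tool", "body": {
  "plan": [
    [[0,0,0,0.003,0],[0,0,0,0.005,0],[0,0,0,0.005,0]]
  ]
}}

```text
time_s: 66.25
tcp_pos: [0.4802, 0.1567, 0.2833]
eef_rot: [0.999, 0.046, 0.0, 0.0]
contact_force: [-13.8, -2.9, 27.9]
opening: 0.0003
grip_force: 14.2
```

Emit:
{"method": "servo_tool", "body": {
  "plan": [
    [[0,0,0,-0.02,0],[0,0,0,-0.08,0],[0,0,0,-0.13,0],[0,0,0,-0.13,0],[0,0,0,-0.13,0]]
  ]
}}

```text
time_s: 66.75
tcp_pos: [0.48, 0.1566, 0.3453]
eef_rot: [0.999, 0.045, 0.0, -0.0]
contact_force: [0.6, -0.0, -0.5]
opening: 0.0006
grip_force: 0.0
```

```bash
python3 -c "
from h import *
plan([(.5211,.2179,.345,5.15),(.5211,.2179,.295,5.15)])"
```

```text
at [0.48   0.1566 0.3453] yaw 5.2 t 66.75 open 0.0006 F [ 0.6 -0.  -0.5]
   [0.093, -0.115, 0.001] 0.001 rows 2
   [0.0, 0.0, 0.1] -0.0 rows 1
```

The −x edge is home. Last is +y.

Emit:
{"method": "servo_tool", "body": {
  "plan": [
    [[0,0.04,-0.06,0,0],[0,0.093,-0.115,0,0],[0,0.093,-0.115,0,0],[0,0.093,-0.115,0.04,0],[0,0.093,-0.115,0.088,0]]
  ]
}}

```text
time_s: 67.25
tcp_pos: [0.5207, 0.218, 0.2998]
eef_rot: [0.999, 0.046, -0.0, 0.0]
contact_force: [-0.2, -0.3, -0.8]
opening: 0.0004
grip_force: 0.0
```

Emit:
{"method": "servo_tool", "body": {
  "plan": [
    [[0,0,0,0.006,0],[0,0,0,0.012,0],[0,0,0,0.018,0],[0,0,0,0.018,0]]
  ]
}}

```text
time_s: 67.65
tcp_pos: [0.5213, 0.218, 0.2927]
eef_rot: [0.999, 0.045, 0.0, -0.0]
contact_force: [-1.3, -0.6, -0.0]
opening: 0.0006
grip_force: 0.0
```

Emit:
{"method": "servo_tool", "body": {
  "plan": [
    [[0,0,0,0.004,0],[0,0,0,0.008,0],[0,0,0,0.01,0],[0,0,0,0.01,0]]
  ]
}}

```text
time_s: 68.05
tcp_pos: [0.5211, 0.2181, 0.2872]
eef_rot: [0.999, 0.045, -0.0, 0.0]
contact_force: [0.1, 0.5, -0.0]
opening: 0.0006
grip_force: 0.0
```

Emit:
{"method": "servo_tool", "body": {
  "plan": [
    [[0,0,0,0.003,0],[0,0,0,0.005,0],[0,0,0,0.005,0]]
  ]
}}

```text
time_s: 68.35
tcp_pos: [0.521, 0.2181, 0.2845]
eef_rot: [0.999, 0.045, -0.0, 0.0]
contact_force: [0.1, 0.3, 0.8]
opening: 0.0004
grip_force: 0.0
```

Emit:
{"method": "servo_tool", "body": {
  "plan": [
    [[0,0,0,0.004,0],[0,0,0,0.007,0],[0,0,0,0.007,0]]
  ]
}}

```text
time_s: 68.65
tcp_pos: [0.5213, 0.2182, 0.2834]
eef_rot: [0.999, 0.046, 0.0, 0.0]
contact_force: [-7.1, -1.9, 16.3]
opening: 0.0006
grip_force: 8.0
```

Emit:
{"method": "servo_tool", "body": {
  "plan": [
    [[0,0,0,-0.02,0],[0,0,0,-0.08,0],[0,0,0,-0.16,0],[0,0,0,-0.16,0],[0,0,0,-0.16,0]]
  ]
}}

```text
time_s: 69.15
tcp_pos: [0.5214, 0.2182, 0.3624]
eef_rot: [0.999, 0.045, 0.001, -0.0]
contact_force: [0.6, 1.0, -0.3]
opening: 0.0006
grip_force: 0.0
```

Emit:
{"method": "servo_tool", "body": {
  "plan": [
    [[0.3,-0.05,0.08,0,0],[0.3,-0.14,0.16,0,0],[0.3,-0.2,0.24,0,0],[0.3,-0.26,0.32,0,0],[0.3,-0.3,0.4,0,0]]
  ]
}}

```text
time_s: 69.65
tcp_pos: [0.3894, 0.009, 0.3594]
eef_rot: [0.999, 0.046, -0.001, -0.0]
contact_force: [1.3, -1.2, 0.5]
opening: 0.0267
grip_force: 0.0
```

Emit:
{"method": "servo_tool", "body": {
  "plan": [
    [[0.3,0,0.08,0,0],[0.3,0,0.16,0,0],[0.3,0,0.2,0,0],[0.3,0,0.2,0,0]]
  ]
}}

```text
time_s: 70.05
tcp_pos: [0.4004, -0.092, 0.36]
eef_rot: [0.999, 0.043, -0.001, -0.0]
contact_force: [0.2, 0.6, 0.7]
opening: 0.0262
grip_force: 0.0
```

```bash
python3 -c "
from h import *
plan([(.502,.039,.36,5.15)])
t=cam('top'); f=t['frame']
hsv=cv2.cvtColor(f,cv2.COLOR_RGB2HSV)
def cc(c,lo,hi,box):
  h=cv2.cvtColor(c['frame'],cv2.COLOR_RGB2HSV); m=cv2.inRange(h,lo,hi)|(cv2.inRange(h,(170,lo[1],lo[2]),(180,255,255)) if lo[0]==0 else 0)
  k=np.zeros_like(m);k[box[1]:box[3],box[0]:box[2]]=255;p=cv2.findNonZero(m&k); return p
p=cc(t,(0,130,90),(4,255,255),(300,195,335,230)); print('knob',len(p),cv2.minAreaRect(p),p[:,0].mean(0), ray(t,[p[:,0].mean(0)],.146)); 
d=p[:,0]-p[:,0].mean(0); u,s_,v=np.linalg.svd(d.astype(float)); print(v[0],s_)
amap(t,(316,211),18,16)
M=lambda x,y,z,c=(.5252,.1583),a=np.radians(5.15):(c[0]+x*np.cos(a)-y*np.sin(a),c[1]+x*np.sin(a)+y*np.cos(a),z)
print('exp home rim',proj(t,[M(.06,.07,.05),M(.06,-.07,.05),M(-.06,-.07,.05),M(-.06,.07,.05)]).round(1).tolist())
print('exp home roof',proj(t,[M(.055,.065,.117),M(.055,-.065,.117),M(-.055,-.065,.117),M(-.055,.065,.117)]).round(1).tolist())
amap(t,(269,202),32,27)
"
```

```text
at [ 0.4004 -0.092   0.36  ] yaw 4.97 t 70.05 open 0.0262 F [0.2 0.6 0.7]
   [0.225, -0.243, -0.0] -0.002 rows 4
knob 65 ((314.4390563964844, 208.45123291015625), (4.997560501098633, 12.962422370910645), 38.65980911254883) [314.36923077 208.47692308] [[0.50086636 0.03799207 0.146     ]]
[-0.59562435  0.80326311] [29.97797328 11.43131507]
195 OOO.WWWWWWWWWWWWWWWWWWWWWWWWWWW..ggg
196 OOO.WWWWWWWWWWWWWWWWWWWWWWWWWWW....g
197 OOO.WWWWWWWWWWWWWWWWWWWWWWWWWWW...gg
198 OOO..WWWWWWWWWWWWWWWWWWWWWWWWWW.ggg.
199 OOO.WWWWWWWWWWWWWWWWWWWWWWWWWWW.gggg
200 OOO.WWWWWWWWWWWWWWW...WWWWWWWWW.gggg
201 OOO.WWWWWWWWWWWWWWW....WWWWWWWW..ggg
202 OOO.WWWWWWWWWWW........WWWWWWWW..ggg
203 OOO.WWWWWWWWW.ggg..R...WWWWWWWW..ggg
204 OOO.WWWWWWWW.gggg.RRRR..WWWWWWW....g
205 OO..WWWWWWW.gggg.RRRRR..WWWWWWWW...g
206 ...WWWWWWW.gggg.RRRRR.gg.WWWWWWW..gg
207 .WWWWWWWWW.ggggRRRRRRggg.WWWWWWW..gg
208 .WWWWWWWWWgggg.RRRRR.ggggWWWWWWW.g.g
209 .WWWWWWWWWggg.RRRRR.ggggg.WWWWWW.ggg
210 WWWWWWWWWWgg.RRRRR.gggggg.WWWWWW.ggg
211 WWWWWWWWWW..RRRRRRggggggg.WWWWWW.ggg
212 WWWWWWWWWW..RRRRR.ggggggg.WWWWWW.ggg
213 .WWWWWWWWW..RRRR.g
[... 3734 characters left out ...]
.....gB..W
219 g.WWWWWW.BBB...............................................gB..W
220 .WWWWWWW.BBB...........................................gggggB.WW
221 .WWWWWWW.BBBB................................ggggggggggggg.BB.WW
222 ..WWWWWW.BBBB.............B.B.....ggggggggggggBBBBBBBBBBBBB...WW
223 g.WWWWWW..BBBB....B.....ggggggggggggggggggBBBBBBBB............WW
224 ..WWWWWWW..BgggggggggggBBBBBgggggggOOOOOOgg.........W.WWWWWWWWWW
225 g.WWWWWWW..BBBBBBBBBBBBBBBBBg.OOOOOOOOOOOO..WWWWWWWWWWWWWWWWWWWW
226 g.WWWWWWWW.BBBBBBBBB.........OOOOOOOOOOOOO.WWWWWWWWWWWWWWWWWWWWW
227 g.WWWWWWWW...........WWWWWWWWOOOOOOOOOOOO..WWWWWWWWWWWWWWWWWWWWW
228 g.WWWWWWWWWWWWWWWWWWWWWWWWWWW.OOOOOOOOOOO.WWWWWWWWWWWWWWWWWWWWWW
```

All four edges are home and the clips show over the rim. The knob axis is at about (0.502, 0.040) and its bar is about 47° from the stop. I'll go to the knob, turning to yaw 142°.

```bash
python3 -c "
from h import *
plan([(.502,.040,.36,142.2)])"
```

```text
at [ 0.4002 -0.0907  0.3599] yaw 5.03 t 70.1 open 0.0264 F [0.5 0.9 0.7]
   [0.056, -0.061, -0.0] -0.381 rows 4
   [0.081, -0.018, -0.0] -0.381 rows 4
   [0.077, 0.03, -0.0] -0.381 rows 4
   [0.047, 0.069, -0.0] -0.381 rows 4
```

Emit:
{"method": "servo_tool", "body": {
  "plan": [
    [[0.45,0.056,-0.061,0,-0.381],[0.45,0.056,-0.061,0,-0.381],[0.45,0.056,-0.061,0,-0.381],[0.45,0.056,-0.061,0,-0.381],[0.45,0.056,-0.061,0,-0.381]]
  ],
  "grip_force": 30
}}

```text
time_s: 70.6
tcp_pos: [0.4254, -0.0555, 0.3603]
eef_rot: [0.941, 0.339, -0.001, -0.001]
contact_force: [0.1, 0.1, 0.3]
opening: 0.0394
grip_force: 0.0
```

Emit:
{"method": "servo_tool", "body": {
  "plan": [
    [[0.45,0.081,-0.018,0,-0.381],[0.45,0.081,-0.018,0,-0.381],[0.45,0.081,-0.018,0,-0.381],[0.45,0.081,-0.018,0,-0.381],[0.45,0.081,-0.018,0,-0.381]]
  ]
}}

```text
time_s: 71.1
tcp_pos: [0.451, -0.0234, 0.3606]
eef_rot: [0.8, 0.6, -0.0, -0.001]
contact_force: [-0.2, 0.7, 0.5]
opening: 0.0396
grip_force: 0.0
```

Emit:
{"method": "servo_tool", "body": {
  "plan": [
    [[0.45,0.077,0.03,0,-0.381],[0.45,0.077,0.03,0,-0.381],[0.45,0.077,0.03,0,-0.381],[0.45,0.077,0.03,0,-0.381],[0.45,0.077,0.03,0,-0.381]]
  ]
}}

```text
time_s: 71.6
tcp_pos: [0.4763, 0.0089, 0.3608]
eef_rot: [0.589, 0.808, -0.0, -0.0]
contact_force: [-0.9, 0.5, -0.1]
opening: 0.0398
grip_force: 0.0
```

Emit:
{"method": "servo_tool", "body": {
  "plan": [
    [[0.45,0.047,0.069,0,-0.381],[0.45,0.047,0.069,0,-0.381],[0.45,0.047,0.069,0,-0.381],[0.45,0.047,0.069,0,-0.381],[0.45,0.047,0.069,0,-0.381]]
  ]
}}

```text
time_s: 72.1
tcp_pos: [0.5019, 0.0417, 0.3609]
eef_rot: [0.325, 0.946, -0.0, -0.0]
contact_force: [-0.6, -0.1, 0.5]
opening: 0.0394
grip_force: 0.0
```

Emit:
{"method": "servo_tool", "body": {
  "plan": [
    [[0.45,0,0,0,0],[0.45,0,0,0,0],[0.45,0,0,0,0]]
  ]
}}

```text
time_s: 72.4
tcp_pos: [0.502, 0.0414, 0.3612]
eef_rot: [0.324, 0.946, 0.0, 0.0]
contact_force: [-0.3, 0.1, 0.0]
opening: 0.0397
grip_force: 0.0
```

```bash
python3 -c "
from h import *
plan([(.502,.040,.284,142.2)])
print(np.round(r.read_state()['joint_pos'],3),np.round(r.read_state()['ft_torque'],3))"
```

```text
at [0.502  0.0414 0.3612] yaw 142.16 t 72.4 open 0.0397 F [-0.3  0.1  0. ]
   [-0.002, -0.002, 0.154] -0.0 rows 2
[-0.154  0.066  1.827  0.     1.249 -1.064] [ 0.025 -0.134 -0.031]
```

Emit:
{"method": "servo_tool", "body": {
  "plan": [
    [[0.45,-0.002,-0.002,0.05,0],[0.45,-0.002,-0.002,0.1,0],[0.45,-0.002,-0.002,0.14,0],[0.45,-0.002,-0.002,0.154,0],[0.45,-0.002,-0.002,0.154,0]]
  ]
}}

```text
time_s: 72.9
tcp_pos: [0.5019, 0.04, 0.2834]
eef_rot: [0.323, 0.946, -0.0, -0.001]
contact_force: [-0.6, -0.1, 0.4]
opening: 0.0398
grip_force: 0.0
```

Emit:
{"method": "servo_tool", "body": {
  "plan": [
    [[0.45,0,0,0,0],[0.45,0,0,0,0],[0.1,0,0,0,0],[0.1,0,0,0,0],[0.1,0,0,0,0]]
  ]
}}

```text
time_s: 73.4
tcp_pos: [0.5023, 0.04, 0.2846]
eef_rot: [0.323, 0.947, 0.0, 0.0]
contact_force: [0.2, -0.8, -0.5]
opening: 0.0178
grip_force: 0.0
```

Emit:
{"method": "servo_tool", "body": {
  "plan": [
    [[0.1,0,0,0,0],[0.1,0,0,0,0],[0.1,0,0,0,0]]
  ]
}}

```text
time_s: 73.7
tcp_pos: [0.5028, 0.0405, 0.2846]
eef_rot: [0.323, 0.947, 0.001, 0.001]
contact_force: [2.8, 3.7, -0.6]
opening: 0.0137
grip_force: 30.0
```

```bash
python3 -c "
from h import *
plan([(.502,.040,.284,115)])
print(np.round(r.read_state()['ft_torque'],3))"
```

```text
at [0.5028 0.0405 0.2846] yaw 142.36 t 73.7 open 0.0137 F [ 2.8  3.7 -0.6]
   [0.001, -0.002, 0.001] 0.304 rows 4
[ 0.591 -0.567  0.084]
```

The bar is gripped (13.7 mm opening). I'll turn it clockwise, slowly.

Emit:
{"method": "servo_tool", "body": {
  "plan": [
    [[0.1,0,0,0,0.045],[0.1,0,0,0,0.09],[0.1,0,0,0,0.135],[0.1,0,0,0,0.18],[0.1,0,0,0,0.22]]
  ]
}}

```text
time_s: 74.2
tcp_pos: [0.5028, 0.0405, 0.2847]
eef_rot: [0.482, 0.876, 0.001, 0.001]
contact_force: [2.4, 3.6, 0.6]
opening: 0.014
grip_force: 30.0
```

Emit:
{"method": "servo_tool", "body": {
  "plan": [
    [[0.1,0,0,0,0.045],[0.1,0,0,0,0.09],[0.1,0,0,0,0.135],[0.1,0,0,0,0.17],[0.1,0,0,0,0.2]]
  ]
}}

```text
time_s: 74.7
tcp_pos: [0.5027, 0.0405, 0.2847]
eef_rot: [0.613, 0.79, 0.001, 0.0]
contact_force: [2.2, 3.2, 0.0]
opening: 0.0137
grip_force: 30.0
```

Emit:
{"method": "servo_tool", "body": {
  "plan": [
    [[0.1,0,0,0,0],[0.1,0,0,0,0]]
  ]
}}

```text
time_s: 74.9
tcp_pos: [0.5027, 0.0405, 0.2846]
eef_rot: [0.611, 0.791, 0.001, 0.0]
contact_force: [4.0, 4.7, -0.5]
opening: 0.0136
grip_force: 30.0
```

```bash
python3 -c "
from h import *
plan([(.502,.040,.284,95.15)])
print(np.round(r.read_state()['ft_torque'],3))"
```

```text
at [0.5027 0.0405 0.2846] yaw 104.64 t 74.9 open 0.0136 F [ 4.   4.7 -0.5]
   [-0.001, -0.002, 0.001] 0.105 rows 2
[ 0.762 -0.54   0.061]
```

Emit:
{"method": "servo_tool", "body": {
  "plan": [
    [[0.1,0,0,0,0.03],[0.1,0,0,0,0.06],[0.1,0,0,0,0.08],[0.1,0,0,0,0.08]]
  ]
}}

```text
time_s: 75.3
tcp_pos: [0.5027, 0.0404, 0.2846]
eef_rot: [0.66, 0.751, 0.001, 0.0]
contact_force: [2.6, 4.5, 0.8]
opening: 0.0138
grip_force: 30.0
```

```bash
cat > tq.py <<'E'
from h import *
s=r.read_state();m=R.from_quat(s["eef_rot"]).as_matrix();print("yaw",round(float(np.degrees(np.arctan2(m[1,0],m[0,0]))),2),"T",np.round(s["ft_torque"],3),"q6",round(float(s["joint_pos"][5]),3))
E
python3 tq.py
```

```text
yaw 97.39 T [ 0.721 -0.517  0.044] q6 -0.286
```

Emit:
{"method": "servo_tool", "body": {
  "plan": [
    [[0.1,0,0,0,0.03],[0.1,0,0,0,0.05],[0.1,0,0,0,0.05]]
  ]
}}

```text
time_s: 75.6
tcp_pos: [0.5027, 0.0404, 0.2847]
eef_rot: [0.689, 0.725, 0.001, 0.0]
contact_force: [2.3, 5.1, 1.2]
opening: 0.0136
grip_force: 30.0
```

```bash
python3 tq.py
```

```text
yaw 92.89 T [ 0.802 -0.483  0.138] q6 -0.207
```

Emit:
{"method": "servo_tool", "body": {
  "plan": [
    [[0.1,0,0,0,0.025],[0.1,0,0,0,0.05],[0.1,0,0,0,0.05]]
  ]
}}

```text
time_s: 75.9
tcp_pos: [0.5026, 0.0405, 0.2846]
eef_rot: [0.717, 0.697, 0.001, 0.0]
contact_force: [2.7, 3.7, 0.4]
opening: 0.0137
grip_force: 30.0
```

```bash
python3 tq.py
```

```text
yaw 88.38 T [ 0.756 -0.457  0.085] q6 -0.128
```

The stop was met near yaw 95° and the torque is now falling with slip, as described. I'll go on past the ridge to a slip of about 0.3 rad.

Emit:
{"method": "servo_tool", "body": {
  "plan": [
    [[0.1,0,0,0,0.025],[0.1,0,0,0,0.05],[0.1,0,0,0,0.07],[0.1,0,0,0,0.07]]
  ]
}}

```text
time_s: 76.3
tcp_pos: [0.5026, 0.0405, 0.2847]
eef_rot: [0.754, 0.657, 0.001, 0.0]
contact_force: [2.3, 4.1, 1.3]
opening: 0.0139
grip_force: 30.0
```

```bash
python3 tq.py
```

```text
yaw 82.08 T [ 0.713 -0.462  0.044] q6 -0.018
```

Emit:
{"method": "servo_tool", "body": {
  "plan": [
    [[0.1,0,0,0,0.02],[0.1,0,0,0,0.04],[0.1,0,0,0,0.04]]
  ]
}}

```text
time_s: 76.6
tcp_pos: [0.5026, 0.0405, 0.2847]
eef_rot: [0.775, 0.633, 0.001, 0.0]
contact_force: [2.6, 5.0, 1.9]
opening: 0.0138
grip_force: 30.0
```

```bash
python3 tq.py
```

```text
yaw 78.47 T [ 0.7   -0.472 -0.197] q6 0.045
```

The torque has changed sign, so the first click has passed (slip about 0.29). I'll ease forward slightly to take up the pawl's pull, then release and rise.

Emit:
{"method": "servo_tool", "body": {
  "plan": [
    [[0.1,0,0,0,0.015],[0.1,0,0,0,0.03],[0.1,0,0,0,0.03],[0.1,0,0,0,0.03]]
  ]
}}

```text
time_s: 77.0
tcp_pos: [0.5026, 0.0405, 0.2847]
eef_rot: [0.789, 0.614, 0.001, 0.0]
contact_force: [2.7, 5.1, 0.5]
opening: 0.0138
grip_force: 30.0
```

```bash
python3 tq.py
```

```text
yaw 75.82 T [ 0.669 -0.427 -0.163] q6 0.091
```

Emit:
{"method": "servo_tool", "body": {
  "plan": [
    [[0.4,0,0,0,0],[0.4,0,0,0,0],[0.4,0,0,0,0],[0.4,0,0,-0.06,0],[0.4,0,0,-0.14,0]]
  ]
}}

```text
time_s: 77.5
tcp_pos: [0.5011, 0.0399, 0.3527]
eef_rot: [0.789, 0.614, -0.002, -0.002]
contact_force: [0.5, 0.5, -0.5]
opening: 0.0352
grip_force: 0.0
```

Emit:
{"method": "servo_tool", "body": {
  "plan": [
    [[0.4,-0.08,-0.1,-0.06,0],[0.4,-0.16,-0.18,-0.06,0],[0.4,-0.24,-0.24,-0.06,0],[0.4,-0.3,-0.25,-0.06,0],[0.4,-0.3,-0.25,-0.06,0]]
  ]
}}

```text
time_s: 78.0
tcp_pos: [0.3416, -0.0777, 0.3843]
eef_rot: [0.791, 0.611, -0.001, 0.001]
contact_force: [0.1, -0.1, 0.3]
opening: 0.0353
grip_force: 0.0
```

```bash
python3 -c "
from h import *
plan([])
t=cam('top');amap(t,(308,208),24,18)
f=t['frame'];print(f[200:222,300:330,1])
s=cam('side');h=cv2.cvtColor(t['frame'],cv2.COLOR_RGB2HSV)
m=cv2.inRange(h,(0,130,90),(4,255,255))|cv2.inRange(h,(170,130,90),(180,255,255));m[:, :300]=0;m[:,335:]=0;m[:195]=0;m[230:]=0
p=cv2.findNonZero(m)[:,0].astype(float);d=p-p.mean(0);v=np.linalg.svd(d)[2][0];print(p.mean(0),v,cv2.minAreaRect(p.astype(np.float32)))
b=ray(t,[p.mean(0)-6*v,p.mean(0)+6*v],.146);e=b[1]-b[0];print('bar yaw',np.degrees(np.arctan2(e[1],e[0]))%180)
"
```

```text
at [ 0.3416 -0.0777  0.3843] yaw 75.38 t 78.0 open 0.0353 F [ 0.1 -0.1  0.3]
190 .........gB..WWWWWWWWWWWWWWWWWWWWWWWWWWWWWWW.gg.
191 .........gB..WWWWWWWWWWWWWWWWWWWWWWWWWWWWWWW....
192 .........gB..WWWWWWWWWWWWWWWWWWWWWWWWWWWWWWW....
193 .........gB....WWWWWWWWWWWWWWWWWWWWWWWWWWWWW....
194 .........ggg.OO...WWWWWWWWWWWWWWWWWWWWWWWWWWW.gg
195 .........gg.OOOOO.WWWWWWWWWWWWWWWWWWWWWWWWWWW..g
196 .........gg.OOOOO.WWWWWWWWWWWWWWWWWWWWWWWWWWW...
197 .........gg.OOOOO.WWWWWWWWWWWWWWWWWWWWWWWWWWW...
198 ..........g.OOOOO.WWWWWWWWWWWWWWWWWWWWWWWWWWW...
199 ..........g.OOOOO.WWWWWWWWWWWWWWWWWWWWWWWWWWW.gg
200 ..........g.OOOOO.WWWWWWWWWWWWWWWWWWWWWWWWWWW.gg
201 ..........g.OOOOO.WWWWWWWWWWWWWWWWWWWWWWWWWWW.gg
202 ..........ggOOOOO.WWWWWWWWW.W.......WWWWWWWWW..g
203 ..........ggOOOOO.WWWWWWWW..ggggggg..WWWWWWWW..g
204 ..........ggOOOOO.WWWWWWWW.ggggggggg..WWWWWWWW..
205 ..........gg.OOO..WWWWWW....ggggggggg..WWWWWWW..
206 ..........ggg....WWWWWWW.RRRRR..gggggg.WWWWWWW..
207 ..........ggg..WWWWWWWWW.RRRRRRRRR.ggg.WWWWWWW..
208 ..........ggg.WWWWWWWWWW.RRRRRRRRRRRR..WWWWWWW..
209 ...........g
[... 3115 characters left out ...]
97 197 196 196 195]
 [196 197 196 195 195 196 196 195 195 194 190 168 139 118 103  99 105 108
  122 139 172 191 196 195 196 195 196 197 197 196]
 [196 195 196 196 196 196 195 195 196 196 195 192 189 168 143 138 147 152
  172 188 194 196 197 196 196 196 197 198 196 196]
 [194 197 196 196 196 196 195 194 195 196 194 196 193 190 190 190 191 191
  193 197 196 197 197 196 196 198 197 197 198 198]
 [195 197 195 196 196 196 195 194 195 196 195 195 195 196 196 196 195 195
  196 195 196 196 197 197 197 197 197 196 197 198]]
[314.84126984 208.76190476] [0.96848128 0.24908634] ((314.82354736328125, 208.70590209960938), (12.611852645874023, 4.850712299346924), 14.03624439239502)
bar yaw 75.2922636671557
```

```bash
python3 -c "
from h import *
t=cam('top'); f=t['frame'][:,:,1].astype(int)
a=np.array([.5009,.038]);th=np.radians(5.15)
for cl in(0,-.1,-.2):
  d=np.array([-np.sin(th-cl),np.cos(th-cl)]); print(cl,proj(t,[[*(a+d*k),.06] for k in(.02,.035,.045)]).round(1).tolist())
for c in range(294,308,2): print(c,f[205:220,c])
"
```

```text
0 [[307.9, 212.1], [302.3, 212.6], [298.5, 213.0]]
-0.1 [[308.0, 212.9], [302.4, 213.9], [298.8, 214.7]]
-0.2 [[308.2, 213.6], [302.8, 215.2], [299.2, 216.3]]
294 [ 88  90  91  93 100 105 108 110 111 112 113 115 116 113 102]
296 [ 87  80  82  88  83  84  98 132 129 129 121  94  86  84  79]
298 [102 105 144 185 178 163 128 149 152 154 148 133 156 159 152]
300 [109 153 190 196 194 177 135 148 151 156 162 164 194 196 195]
302 [176 192 196 196 193 179 148 149 152 155 161 184 195 196 196]
304 [195 195 197 195 183 148 154 151 151 145 144 189 196 196 195]
306 [195 192 190 189 171 133 148 148 152 151 148 190 195 195 195]
```

The arm lies on its stop line (clamp about 0, slip about 0.35–0.38, one click) and the robot is clear. Handing in.

```bash
python3 -c "
from workcell import r
print(r.job_done())"
```

```text
the job is handed in; nothing more can be done
None
```

I handed the job in without a verdict coming back; by my own measurements, all four jars stand in the tray, the cover is snapped home on all four edges, and the knob is at its first click (slip about 0.35 rad, arm on its stop).

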